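# Hold a bench recorder's recessed reset down

## Task

To reset the bench recorder by hand, raise its folded display by the tab to about 100 degrees from shut (leaning just a little back past upright, so that it can be read) and let it stand there. Then take the longer of the two screwdrivers out of the wooden stand, pass its blade down through the collared hole in the recorder's deck and push the reset button at the bottom of the case fully down. Finish while still gripping the screwdriver and holding the button down with it, without letting go or withdrawing it, and leave the other things on the bench, the short screwdriver too, where they are.

Things in the scene. Friction and masses are not known exactly. Their poses are not given: they have to be found in the camera images.
- recorder: The recorder: a grey case 120 mm deep (x) by 180 mm wide (y), fixed on the bench, with a grey flat display folded shut over its dark deck. Origin: centre of the underside. +x points to its hinge side (the rear), -x to its front panel, +y to its left, z up. The deck's top is 100 mm up, the case's rim round it 104 mm.
- display (a joint): Opening angle of the display in rad: 0 shut flat over the deck, growing as its front edge rises (1.57 upright, 1.745 = 100 degrees), stop at 2.3. It may stand a little ajar at the start. The hinge is stiff: the display stays at any angle; raising it takes about 3 N at the tab.
- display_hinge (a point): Middle of the display's hinge axis, at the rear of the case 106.5 mm above the bench; the axis runs along the recorder's y. The display (176 mm wide, 14 mm thick, 240 g) reaches 117 mm forward of it.
- display_tab (a point): Grip point in the rubber lift tab at the middle of the display's front edge: tab 30 mm wide (along the recorder's y), 12 mm thick, standing 40 mm out; point at mid-width, mid-thickness, 23 mm out, 140 mm from the hinge axis along the display and 7 mm to its outer side. Pinched across its width it turns between the fingertips as the display swings, creeping a little: check the angle, regrip.
- reset_hole (a point): Centre of the mouth of the reset hole: a round hole of 14 mm in the 4 mm thick deck with a raised steel collar (23 mm outside, 3 mm high), in the front left part of the deck, hidden under the display until that is raised. Its axis is vertical. This point is on the collar's top, 103 mm above the bench. Below the deck the case is hollow.
- reset_button (a joint): Travel of the sprung reset button in m: 0 free, 0.006 fully down. The button is a flat cap of 19 mm, upright below the hole's centre; its top stands 77 mm below the collar's top when free and 83 mm below when fully down. It takes about 2 N to start and 7 N to hold fully down, and springs back.
- tool_stand: Wooden block 56 (x) by 96 (y) by 60 mm high, fixed on the bench to the right of the recorder. Origin: centre of the underside. Two upright bores of 8 mm, 50 mm deep, 48 mm apart along its y (at y = +24 and -24 mm, x = +4 mm) hold the two screwdrivers; which stands where varies.
- stand_top (a point): Point on the stand's top face, midway between the two bores, 60 mm above the bench.
- long_driver: The longer screwdriver, 209 mm, about 75 g, standing blade down in the stand, its end about 219 mm above the bench (the short one's 181 mm). Round 6 mm blade showing 110 mm, then a handle of 26 mm diameter and about 94 mm length. Its own +y axis points along it from blade to handle; its origin lies 13 mm beside its centre line.
- long_driver_tip (a point): Blade end of the longer screwdriver, on its centre line.
- long_driver_grip (a point): Point on the centre line of the longer screwdriver's handle, 175 mm from the blade end and 30 mm below the handle's end; a good place to grip, from above.
- short_driver: The short screwdriver, 174 mm, standing blade down in the other bore; its 75 mm blade is too short to reach the button. Leave it in the stand.
- short_driver_grip (a point): Point on the centre line of the short screwdriver's handle, 140 mm above its blade end.
- spare_contactor: Spare contactor standing on the bench, 78 x 45 mm and 78 mm high. Leave it.
- spare_relay: Spare plug-in relay standing on the bench, 28 x 16 mm and 27 mm high. Leave it.
- terminal_a: Rail terminal standing on the bench, 10 x 48 mm and 36 mm high, light grey. Leave it.
- terminal_b: Rail terminal like the other, beside it. Leave it.
- tape_roll: Roll of insulating tape lying on the bench, 67 mm wide and 19 mm high. Leave it.

How it is judged:
By the outcome, as a careful person would: the job done as asked, in the order asked, and still so for the second after the job is handed in, while the arm keeps its last pose, push and grip.
It also fails if it takes over 72 s, if anything falls off the work surface, if the arm or the gripper's body presses on something with over 40 N, if the wrist force passes 120 N, or if a joint passes its speed limit or range.

## Robot

A 7-joint arm with a two-finger parallel gripper is mounted at the origin on a cart in front of the work surface, level with it; the furniture and walls round the work are solid. World frame = base frame: x ahead of the robot, y to its left, z up, the work surface at z = 0. Lengths are in m, angles in rad, forces in N, time in s.
With the tool pointing down it reaches from about 0.425 to 0.925 m from the base axis. Payload 6.8 kg.
Tool frame: the origin (TCP) lies at the very end of the fingers, on their centre line; the grasp point (between the pads) lies 19 mm behind it (bot.grip_depth is the distance from the TCP to the grasp point, in m); z points along the fingers, y is the direction in which the jaws open and shut (so a half turn about z gives the same grasp; the last joint's range is limited). The gripper opens to 85 mm and grips with 20 to 120 N. Pads are 22 mm wide; open, the fingers measure 114 mm over their backs; the gripper's body (76 mm by 85 mm) begins 54 mm behind the grasp point. The pads swing forward as they close: fully open they stand 13 mm farther back than shut.
Start: joints at [-0.108, 0.477, 0.022, 1.555, -0.011, 1.109, -0.083], TCP at [0.675, 0, 0.231] pointing down, gripper open.
Joint ranges: [-2.96, 2.96], [-0.34, 2.1], [-1.41, 1.46], [0.24, 2.44], [-1.37, 4.51], [0.17, 1.92], [-2.96, 2.96]. Speed limits (rad/s): [2.39, 2.39, 3.14, 3.14, 3.14, 3.14, 3.14].

## Interface

Orientations are given as a unit quaternion [w, x, y, z].
In Python, from station import bot gives the robot as it stands.
- The arm moves only by the tool step_arm, never from a script. Its argument "increments" is a list of rows, each a list of 7 numbers: the shift along the world's x, y, z in m, then the turn, a rotation vector about the world's x, y, z in degrees, then the gripper command: -1 is fully open, 1 is shut, values between are in proportion. In form: [[dx, dy, dz, rx, ry, rz, fingers], ...]. A call has 1 to 10 rows; each row is the pose to reach, as a shift and turn from the pose commanded when the call began; what a row does not reach only later rows make up. A row lasts 1/12 s, in which the tool goes at most 41.7 mm and 7.16 degrees, less where a joint would pass 70% of its speed; a pose out of reach is approached as far as the arm can. A call with a gripper value outside its range is refused whole. The fingers move at their own pace and stop on an object; "force" is the grip in N (left out, the last holds). Time passes only in rows, so rows that repeat a pose let the fingers close. It gives the time, the measured TCP pose, the force and the opening at its end, in the units of the state.
- bot.get_obs(): the state, without advancing time (a new reading comes with each control period).
- bot.read_camera(name): name is "scene" or "side" or "wrist"; returns a dict with "color" (480x640x3 uint8, red, green, blue), "intrinsics" (3x3 intrinsics, pixels), "extrinsics" (4x4, takes a point from camera to world coordinates). Camera axes: x right, y up, looking along -z (the intrinsics and any distortion apply to the point x, -y, -z); pixel columns grow to the right and rows downward; lengths in m; the calibration is good to about 2 mm. A picture is of the moment at which its call begins. There is no depth.
- bot.hand_in(): hands the job in, once; it reports no verdict.
Trained networks look in the newest picture that a camera, given by its name, has taken for a name from the list of things; names that differ only in an ending like _2 or _b are one class to them, and where a whole thing is asked for, a point or a joint stands for the part that bears it (a point fixed in the world has none). Each returns a list of dicts, best first, with "conf" (0 to 1); they miss things now and then, are a little off and sometimes report something else, mostly with a low value. They report only what shows in the picture. A call takes as long as a camera call.
- bot.recognise(thing, camera): "location" ([column, row] as shares, 0 to 1, of the picture: columns of its width, rows of its height, amid what is visible of it).
- bot.place_of(thing, camera): "location" ([column, row] as shares, 0 to 1, of the picture: columns of its width, rows of its height: a listed point, or the origin of a listed thing).
The state is a dict: "t": time; "q": joint angles; "joint_vel": joint speeds; "joint_torque": joint torques, N m; "eef_pos": TCP position; "tool_rot": TCP orientation; "contact_force": force on the tool from outside, world axes, zero at the start; "torque": the same for the moment, N m; "gripper_width": opening from 0.0 (shut) to 1.0 (fully open).
Only numpy, scipy, OpenCV 4.12 (cv2) and the standard library are available. Lean on these libraries where they do the work, as an engineer would, in place of code of your own. Each camera call takes 0.05 s, during which the arm holds its last target.

## Working session

There is one attempt and no reset: what is moved stays moved. The work goes in short steps, Python scripts to look and compute and a tool call to move; the robot and the scene stay as the last step left them, time stands still between calls to the robot, and variables do not carry over. Pictures are saved under pics/ and viewed, and the job is handed in when it is done.

Besides the shell and the picture viewer there is one more tool, called by a JSON object that holds its "name" and its "arguments", one argument or row to a line. step_arm: Moves the arm, as the interface text tells. Its arguments: {"type":"object","properties":{"increments":{"type":"array","items":{"type":"array","items":{"type":"number"}}},"force":{"type":"number"}},"required":["increments"]}

```bash
mkdir -p pics; ls; cat > h.py <<'E'
import numpy as np, cv2
from station import bot
def ray(c,loc):
    K=np.array(c["intrinsics"]);E=np.array(c["extrinsics"])
    u=loc[0]*640;v=loc[1]*480
    d=np.array([(u-K[0,2])/K[0,0],-(v-K[1,2])/K[1,1],-1.])
    d=E[:3,:3]@d; return E[:3,3],d/np.linalg.norm(d)
def atz(c,loc,z):
    o,d=ray(c,loc); return o+d*(z-o[2])/d[2]
def tri(rs):
    A=np.zeros((3,3));b=np.zeros(3)
    for o,d in rs:
        P=np.eye(3)-np.outer(d,d);A+=P;b+=P@o
    x=np.linalg.solve(A,b)
    return x,[np.linalg.norm((np.eye(3)-np.outer(d,d))@(x-o)) for o,d in rs]
def proj(c,p):
    K=np.array(c["intrinsics"]);E=np.array(c["extrinsics"])
    q=E[:3,:3].T@(np.array(p)-E[:3,3]); return np.array([K[0,0]*q[0]/-q[2]+K[0,2],K[1,1]*-q[1]/-q[2]+K[1,2]])
def save(c,n): cv2.imwrite("pics/"+n+".png",c["color"][:,:,::-1])
E
python3 - <<'E'
from h import *
np.set_printoptions(precision=4,suppress=True)
cs={}
for n in ["scene","side","wrist"]:
    c=bot.read_camera(n);save(c,n+"0");cs[n]=c
    print(n,c["extrinsics"][:3,3].round(3) if hasattr(c["extrinsics"],"shape") else c["extrinsics"], [k for k in c])
Z=dict(display_hinge=.1065,display_tab=.1135,stand_top=.06,long_driver_grip=.189,short_driver_grip=.151,recorder=0,tool_stand=0)
for t in Z:
    rs=[]
    for n in cs:
        r=bot.place_of(t,n)
        for k in r[:2]: print(t,n,round(k["conf"],2),np.array(k["location"])*[640,480],atz(cs[n],k["location"],Z[t]))
        if r and r[0]["conf"]>.4: rs.append(ray(cs[n],r[0]["location"]))
    if len(rs)>1: print("  TRI",*tri(rs))
E
```

```text
pics
scene [-0.22   0.295  0.617] ['color', 'intrinsics', 'extrinsics']
side [ 0.224 -0.851  0.665] ['color', 'intrinsics', 'extrinsics']
wrist [0.676 0.075 0.374] ['color', 'intrinsics', 'extrinsics']
display_hinge scene 0.92 [264.704 254.592] [ 0.5924 -0.0848  0.1065]
display_hinge side 0.58 [331.776 204.912] [ 0.6014 -0.1004  0.1065]
display_hinge side 0.41 [251.776 275.904] [ 0.3687 -0.2508  0.1065]
display_hinge wrist 0.58 [238.976 332.688] [ 0.6021 -0.0929  0.1065]
  TRI [ 0.6031 -0.0928  0.1015] [np.float64(0.0034466005518050016), np.float64(0.001849165059432288), np.float64(0.0033442098375553795)]
display_tab scene 0.87 [290.112 258.624] [ 0.5336 -0.1189  0.1135]
display_tab side 0.7 [275.2   200.208] [ 0.49   -0.0427  0.1135]
display_tab wrist 0.63 [ 49.984 365.376] [ 0.4324 -0.1219  0.1135]
  TRI [ 0.4732 -0.0903  0.1515] [np.float64(0.004054845010526197), np.float64(0.004528656078578171), np.float64(0.003942335993451563)]
stand_top scene 0.84 [355.712 255.216] [ 0.5374 -0.3095  0.06  ]
stand_top side 0.74 [343.68  291.504] [ 0.5262 -0.3119  0.06  ]
  TRI [ 0.5307 -0.308   
[... 381 characters left out ...]
751708794458)]
recorder scene 0.61 [280.704 300.816] [ 0.5449 -0.0956  0.    ]
recorder side 0.56 [304.896 244.8  ] [ 0.5429 -0.0836  0.    ]
recorder wrist 0.66 [210.624 280.8  ] [ 0.5442 -0.0897  0.    ]
  TRI [ 0.5421 -0.0904  0.0031] [np.float64(0.0033606530211765027), np.float64(0.002465693446654862), np.float64(0.0033668258195599554)]
tool_stand scene 0.7 [355.008 276.288] [ 0.5335 -0.307   0.    ]
tool_stand scene 0.7 [350.592 222.816] [ 0.7939 -0.4874  0.    ]
tool_stand side 0.79 [342.592 315.984] [ 0.5236 -0.3182  0.    ]
tool_stand side 0.21 [273.28  198.192] [0.5433 0.1348 0.    ]
  TRI [ 0.5312 -0.3102 -0.0046] [np.float64(0.005489221956270667), np.float64(0.005489221956270636)]
```

View pics/scene0.png

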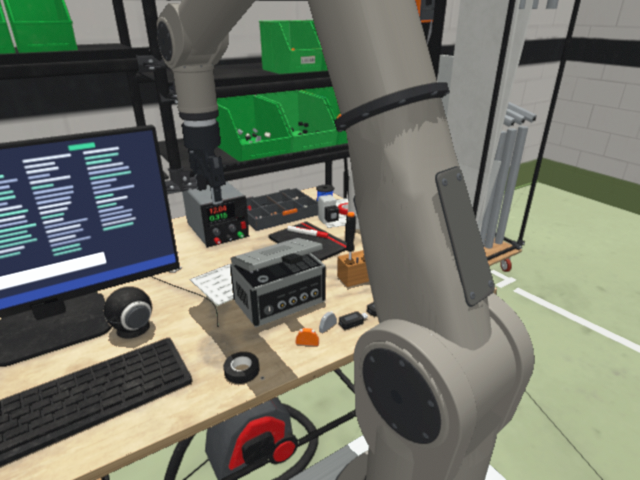

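View pics/side0.png

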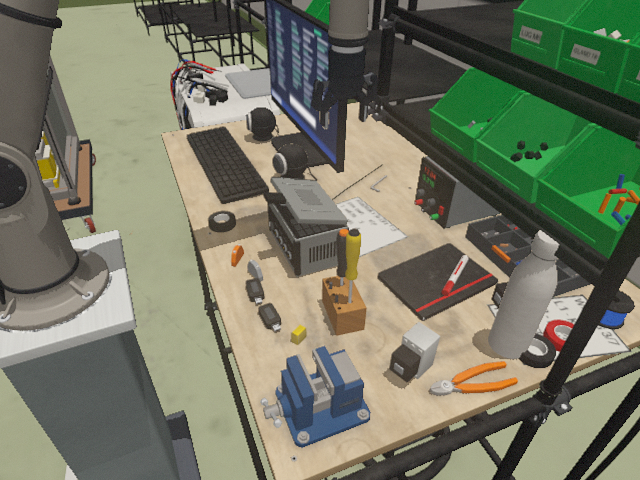

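View pics/wrist0.png

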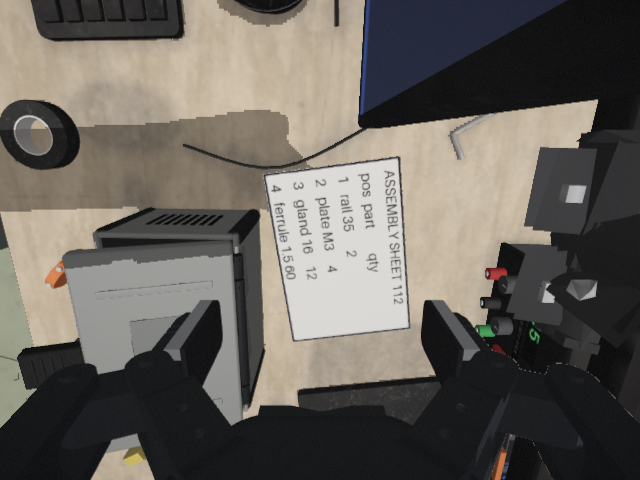

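The scene shows the display ajar (about 15°). The tab is near (0.473, -0.09, 0.15), and the stand has an orange and a yellow screwdriver. I'll check the yaw and zoom in on the stand.

```bash
python3 - <<'E'
from h import *
np.set_printoptions(precision=4,suppress=True)
o=bot.get_obs();print(o["tool_rot"],o["eef_pos"],o["gripper_width"],o["t"],o["contact_force"])
a=cv2.imread("pics/side0.png");b=cv2.imread("pics/scene0.png")
A=cv2.resize(a[150:330,240:400],None,fx=4,fy=3.3,interpolation=2)[:590]
A=cv2.resize(a[160:340,240:420],(580,580),interpolation=cv2.INTER_CUBIC)
cv2.imwrite("pics/sz.png",A)
cv2.imwrite("pics/cz.png",cv2.resize(b[200:340,220:380],(680,595),interpolation=cv2.INTER_CUBIC))
cv2.imwrite("pics/wz.png",cv2.resize(cv2.imread("pics/wrist0.png")[190:480,0:300],(600,580)))
E
```

```text
[0.     0.7071 0.7071 0.    ] [0.675  0.     0.2313] 1.0003326306616498 1.2 [ 0.3551  0.4564 -0.0681]
```

View pics/sz.png

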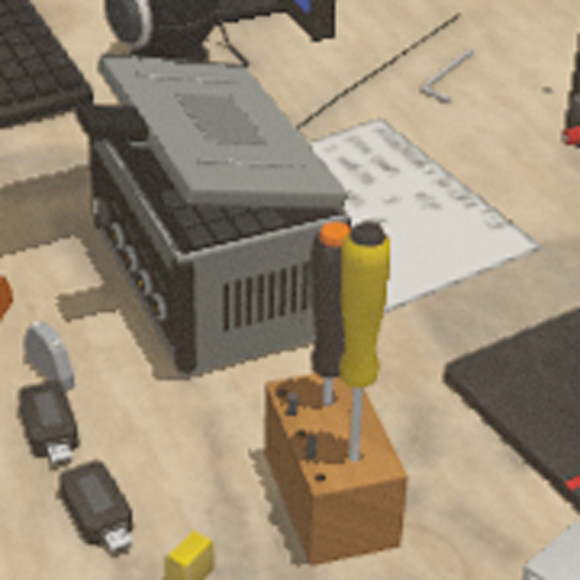

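View pics/cz.png

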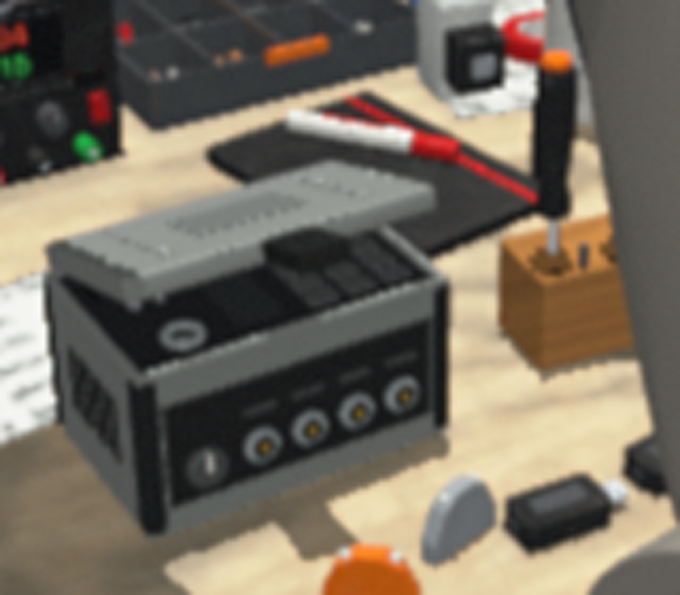

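View pics/wz.png

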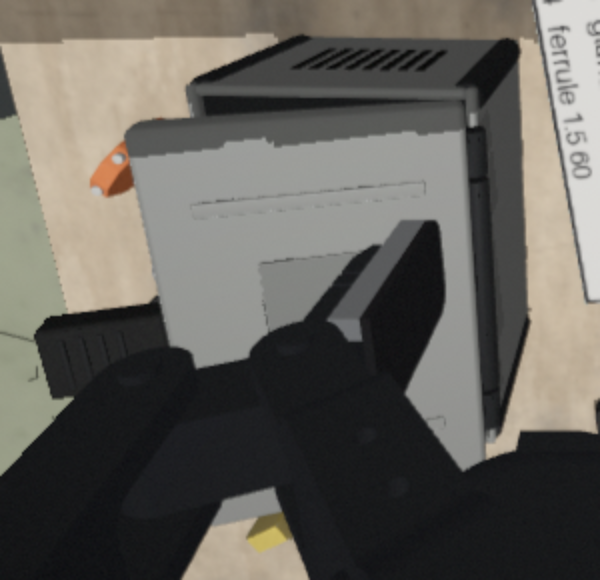

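```bash
python3 - <<'E'
from h import *
np.set_printoptions(precision=4,suppress=True)
cs={n:bot.read_camera(n) for n in ["scene","side","wrist"]}
L=lambda n,u,v,z:atz(cs[n],[u/640,v/480],z)
a=L("scene",220+152/4.25,200+530/4.25,0);b=L("scene",220+445/4.25,200+440/4.25,0)
print(a,b,np.linalg.norm(a-b)); d=b-a; print("yaw front",np.degrees(np.arctan2(d[0],-d[1])))
s=180/580
c=L("side",240+188*s,160+377*s,0);print("side FR corner",c)
# wrist hinge bar ends
p=L("wrist",478/2,190+125/2,.1065);q=L("wrist",490/2,190+438/2,.1065);print(p,q,q-p,np.degrees(np.arctan2((q-p)[0],-(q-p)[1])))
# case top rear corner
# orange top, yellow top
o1=ray(cs["scene"],[(220+557/4.25)/640,(200+60/4.25)/480]);o2=ray(cs["side"],[(240+334*s)/640,(160+232*s)/480]);print("orange top",*tri([o1,o2]))
print("yellow top",L("side",240+368*s,160+232*s,.219),"blade base",L("side",240+355*s,160+458*s,.06),"orange base",L("side",240+329*s,160+403*s,.06))
print("stand top corners",L("side",240+265*s,160+380*s,.06),L("side",240+312*s,160+500*s,.06),L("side",240+406*s,160+478*s,.06))
E
```

```text
[ 0.4972 -0.0074  0.    ] [ 0.4787 -0.1763  0.    ] 0.16997861142694504
yaw front -6.2492033456413765
side FR corner [ 0.4868 -0.1799  0.    ]
[ 0.608  -0.0176  0.1065] [ 0.6026 -0.1773  0.1065] [-0.0055 -0.1597  0.    ] -1.9650476857243793
orange top [ 0.533  -0.2867  0.1812] [np.float64(3.342806853870799e-05), np.float64(3.3428068538760116e-05)]
yellow top [ 0.5246 -0.3376  0.219 ] blade base [ 0.5247 -0.3414  0.06  ] orange base [ 0.5314 -0.295   0.06  ]
stand top corners [ 0.5049 -0.2616  0.06  ] [ 0.488  -0.3604  0.06  ] [ 0.5438 -0.3667  0.06  ]
```

{"name": "step_arm", "arguments": {
  "increments": [
    [-0.02,-0.01,0.01,0,0,6.5,-1],
    [-0.04,-0.02,0.02,0,0,13,-1],
    [-0.06,-0.03,0.03,0,0,19.5,-1],
    [-0.08,-0.04,0.03,0,0,26,-1],
    [-0.1,-0.05,0.03,0,0,32.5,-1],
    [-0.12,-0.06,0.03,0,0,39,-1],
    [-0.14,-0.07,0.03,0,0,45.5,-1],
    [-0.16,-0.08,0.03,0,0,52,-1],
    [-0.18,-0.085,0.03,0,0,58.5,-1],
    [-0.2,-0.088,0.03,0,0,65,-1]
  ]
}}

```text
t: 2.18
eef_pos: [0.474, -0.089, 0.2614]
tool_rot: [0.0, 0.214, 0.977, -0.0]
contact_force: [0.3, -0.1, 0.0]
gripper_width: 1.0
```

{"name": "step_arm", "arguments": {
  "increments": [
    [0,0,0,0,0,6.5,-1],
    [0,0,0,0,0,13,-1],
    [0,0,0,0,0,19,-1],
    [0,0,0,0,0,21.5,-1],
    [0,0,0,0,0,21.5,-1]
  ]
}}

```text
t: 2.6
eef_pos: [0.475, -0.0881, 0.2615]
tool_rot: [0.0, 0.03, 1.0, -0.0]
contact_force: [0.1, 0.5, 0.3]
gripper_width: 0.999
```

```bash
cat > look.py <<'E'
from h import *
import sys
np.set_printoptions(precision=4,suppress=True)
def look(tag,things,names=("scene","side","wrist")):
    o=bot.get_obs();print("t",round(o["t"],2),"tcp",o["eef_pos"],o["tool_rot"],"F",o["contact_force"],"w",round(o["gripper_width"],3))
    cs={}
    for n in names:
        c=bot.read_camera(n);save(c,n+tag);cs[n]=c
    for t in things:
        rs=[]
        for n in names:
            r=bot.place_of(t,n)
            for k in r[:1]: print(t,n,round(k["conf"],2),(np.array(k["location"])*[640,480]).round(1),"atz",things[t],atz(cs[n],k["location"],things[t]))
            if r and r[0]["conf"]>.5: rs.append(ray(cs[n],r[0]["location"]))
        if len(rs)>1: print("  TRI",*tri(rs))
    return cs
E
python3 - <<'E'
from look import *
look("1",dict(display_hinge=.1065,display_tab=.1515,stand_top=.06,long_driver_grip=.189,short_driver_grip=.151,reset_hole=.103,recorder=0))
E
```

```text
t 2.6 tcp [ 0.475  -0.0881  0.2615] [ 0.0002  0.0299  0.9996 -0.    ] F [0.0668 0.5302 0.2913] w 0.999
display_hinge scene 0.67 [267.7 252.9] atz 0.1065 [ 0.5956 -0.0942  0.1065]
display_hinge side 0.87 [327.7 202.8] atz 0.1065 [ 0.5967 -0.0891  0.1065]
display_hinge wrist 0.85 [325.3 347.5] atz 0.1065 [ 0.6062 -0.092   0.1065]
  TRI [ 0.5976 -0.0926  0.1092] [np.float64(0.0036967208908423453), np.float64(0.002479952306356778), np.float64(0.005603610699043974)]
display_tab scene 0.86 [285.9 259. ] atz 0.1515 [ 0.4801 -0.0796  0.1515]
display_tab side 0.8 [276.5 199. ] atz 0.1515 [ 0.4757 -0.0952  0.1515]
display_tab wrist 0.79 [316.4 235. ] atz 0.1515 [ 0.4747 -0.0914  0.1515]
  TRI [ 0.4793 -0.0867  0.1473] [np.float64(0.007058405329435727), np.float64(0.0016234682467966145), np.float64(0.0058621710941917995)]
stand_top scene 0.75 [355.8 256.7] atz 0.06 [ 0.5314 -0.3051  0.06  ]
stand_top side 0.59 [344.1 292.9] atz 0.06 [ 0.5253 -0.3155  0.06  ]
stand_top wrist 0.63 [116.4 272.9] atz 0.06 [ 0.5302 -0.3142  0.06  ]
  TRI [ 0.5305 -0.311   0.058 ] [np.float64(0.005216478402476126), n
[... 575 characters left out ...]
0.2862  0.1489] [np.float64(0.0021505128886736193), np.float64(0.0009241917969863295), np.float64(0.0025755621844850488)]
reset_hole scene 0.58 [260.1 276.5] atz 0.103 [ 0.519  -0.0362  0.103 ]
reset_hole side 0.73 [256.5 272.8] atz 0.103 [ 0.3802 -0.2424  0.103 ]
reset_hole wrist 0.79 [377.6 255.7] atz 0.103 [ 0.5124 -0.0373  0.103 ]
  TRI [ 0.4936 -0.0586  0.0408] [np.float64(0.06754225933048602), np.float64(0.11158739543914936), np.float64(0.048298046389066276)]
recorder scene 0.82 [280.4 302.7] atz 0 [ 0.5388 -0.0913  0.    ]
recorder side 0.6 [307.1 243.7] atz 0 [ 0.5492 -0.0818  0.    ]
  TRI [ 0.5429 -0.0903  0.0028] [np.float64(0.004955147788706647), np.float64(0.004955147788706731)]
```

View pics/wrist1.png

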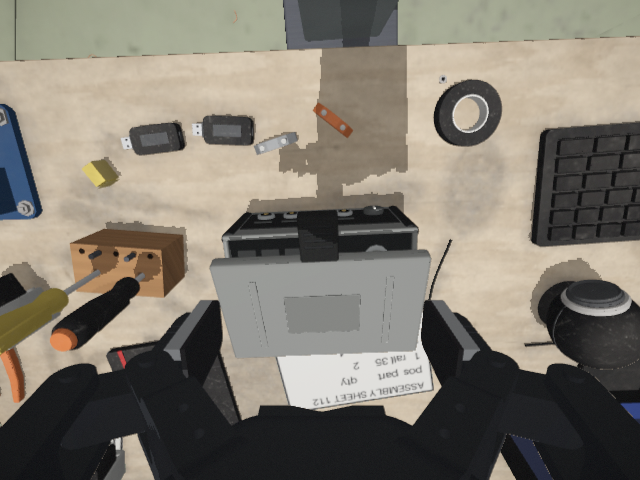

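```bash
python3 - <<'E'
from look import *
c=bot.read_camera("wrist")
L=lambda u,v,z:atz(c,[u/640,v/480],z)
print(c["extrinsics"])
for a,b,z in [((213,263),(429,251),.145),((225,236),(417,228),.104),((299,212),(338,212),.16),((300,262),(338,258),.15)]:
    p=L(*a,z);q=L(*b,z);d=q-p;print(p,q,np.linalg.norm(d),np.degrees(np.arctan2(-d[0],d[1])))
cv2.imwrite("pics/w1z.png",cv2.resize(c["color"][190:370,200:440,::-1],(800,600),interpolation=cv2.INTER_CUBIC))
E
```

```text
[[ 0.0611 -0.9542 -0.293   0.4015]
 [ 0.9981  0.0583  0.0183 -0.083 ]
 [-0.0004 -0.2935  0.956   0.4044]
 [ 0.      0.      0.      1.    ]]
[ 0.4949 -0.1768  0.145 ] [ 0.4953 -0.0024  0.145 ] 0.17438392278455328 -0.1215348259523034
[ 0.4841 -0.1766  0.104 ] [ 0.4873 -0.0013  0.104 ] 0.1753582022371188 -1.0224746681965684
[ 0.4539 -0.1026  0.16  ] [ 0.4557 -0.0742  0.16  ] 0.028445450844186846 -3.501136872822333
[ 0.4965 -0.1059  0.15  ] [ 0.495  -0.0756  0.15  ] 0.03031197569018102 2.89673510615057
```

View pics/w1z.png

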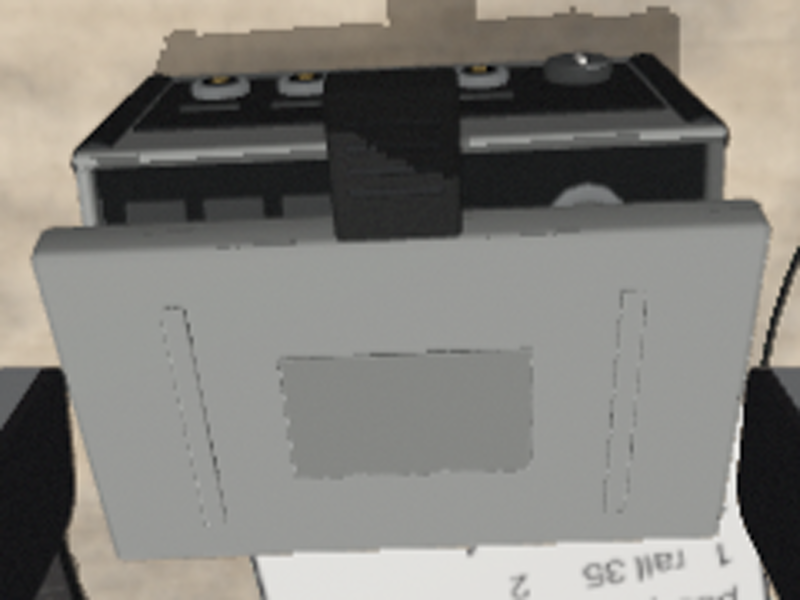

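{"name": "step_arm", "arguments": {
  "increments": [
    [-0.002,-0.001,-0.025,0,0,2.5,-1],
    [-0.004,-0.002,-0.05,0,0,2.5,-1],
    [-0.004,-0.002,-0.075,0,0,2.5,-1],
    [-0.004,-0.002,-0.1,0,0,2.5,-1],
    [-0.004,-0.002,-0.115,0,0,2.5,-1],
    [-0.004,-0.002,-0.128,0,0,2.5,-1],
    [-0.004,-0.002,-0.128,0,0,2.5,-1]
  ]
}}

```text
t: 4.43
eef_pos: [0.4692, -0.0898, 0.1309]
tool_rot: [-0.002, 0.009, 1.0, 0.0]
contact_force: [-0.4, 0.5, -0.1]
gripper_width: 1.0
```

```bash
python3 - <<'E'
from look import *
look("2",dict(display_tab=.151))
E
```

```text
t 4.43 tcp [ 0.4692 -0.0898  0.1309] [-0.0023  0.0087  1.      0.0003] F [-0.4143  0.4692 -0.0855] w 1.0
display_tab scene 0.7 [290.2 256.7] atz 0.151 [ 0.4842 -0.0922  0.151 ]
display_tab side 0.62 [272.9 198.3] atz 0.151 [ 0.47   -0.0889  0.151 ]
display_tab wrist 0.63 [315.7 327.2] atz 0.151 [ 0.4737 -0.092   0.151 ]
  TRI [ 0.4722 -0.0899  0.1544] [np.float64(0.004749601316166021), np.float64(0.0035892950552121237), np.float64(0.0020017237496171014)]
```

View pics/wrist2.png

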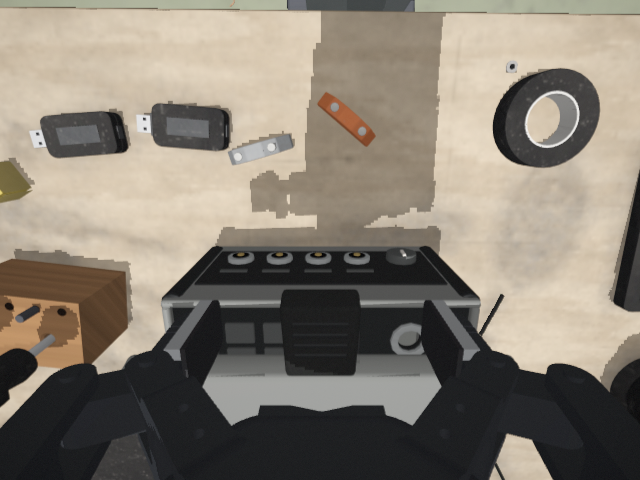

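View pics/side2.png

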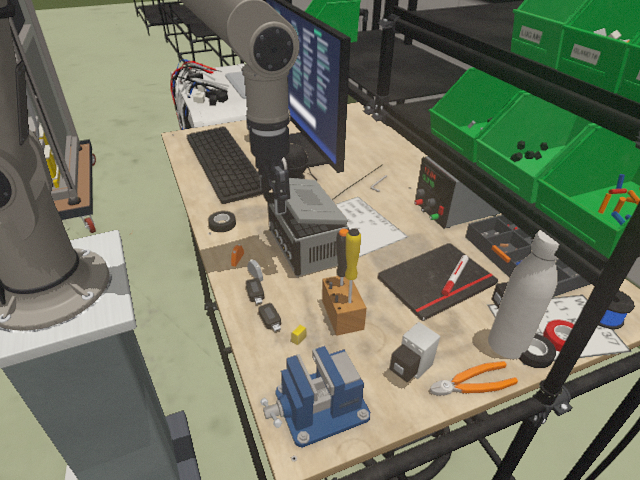

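The tab (282–359 px) is centred between the fingers, so I'm closing on it.

{"name": "step_arm", "arguments": {
  "increments": [
    [0,0,0.002,0,0,0,1],
    [0,0,0.002,0,0,0,1],
    [0,0,0.002,0,0,0,1],
    [0,0,0.002,0,0,0,1],
    [0,0,0.002,0,0,0,1],
    [0,0,0.002,0,0,0,1],
    [0,0,0.002,0,0,0,1]
  ],
  "force": 40
}}

```text
t: 5.32
eef_pos: [0.4709, -0.0905, 0.1354]
tool_rot: [-0.0, 0.009, 1.0, -0.0]
contact_force: [-0.5, -1.6, 1.2]
gripper_width: 0.344
```

```bash
python3 - <<'E'
import numpy as np
# arc from current angle; hinge x .6035 z .1065
r=np.hypot(.140,.007)
# grip pt: (x .470,z .152)
v=np.array([.6035-.470,.152-.1065]);r=np.linalg.norm(v);a0=np.degrees(np.arctan2(v[1],v[0]));print(r,a0)
for a in np.arange(a0,108,6): print(round(a,1),np.round([r*(np.cos(np.radians(a0))-np.cos(np.radians(a))),r*(np.sin(np.radians(a))-np.sin(np.radians(a0)))],4))
E
```

```text
0.1410407742463151 18.820340630655068
18.8 [0. 0.]
24.8 [0.0055 0.0137]
30.8 [0.0124 0.0268]
36.8 [0.0206 0.039 ]
42.8 [0.03   0.0504]
48.8 [0.0406 0.0607]
54.8 [0.0522 0.0698]
60.8 [0.0647 0.0776]
66.8 [0.078  0.0842]
72.8 [0.0918 0.0892]
78.8 [0.1062 0.0929]
84.8 [0.1208 0.095 ]
90.8 [0.1355 0.0955]
96.8 [0.1502 0.0945]
102.8 [0.1648 0.092 ]
```

{"name": "step_arm", "arguments": {
  "increments": [
    [0.0025,0,0.007,0,0,0,1],
    [0.0055,0,0.0137,0,0,0,1],
    [0.009,0,0.02,0,0,0,1],
    [0.0124,0,0.0268,0,0,0,1],
    [0.0165,0,0.033,0,0,0,1],
    [0.0206,0,0.039,0,0,0,1],
    [0.025,0,0.045,0,0,0,1],
    [0.03,-0.0005,0.0504,0,0,0,1],
    [0.0406,-0.0005,0.0607,0,0,0,1],
    [0.0406,-0.0005,0.0607,0,0,0,1]
  ]
}}

```text
t: 6.15
eef_pos: [0.5126, -0.0911, 0.1968]
tool_rot: [-0.0, 0.009, 1.0, -0.0]
contact_force: [0.5, -3.6, -3.3]
gripper_width: 0.345
```

```bash
python3 - <<'E'
from look import *
look("3",dict(display_tab=.212),["scene","side"])
a=cv2.imread("pics/side3.png");cv2.imwrite("pics/s3z.png",cv2.resize(a[120:300,220:400],(580,580),interpolation=cv2.INTER_CUBIC))
E
```

```text
t 6.15 tcp [ 0.5126 -0.0911  0.1968] [-0.0001  0.009   1.     -0.0003] F [ 0.5361 -3.625  -3.284 ] w 0.345
display_tab scene 0.63 [277.7 225.8] atz 0.212 [ 0.517  -0.0835  0.212 ]
display_tab side 0.64 [292. 169.] atz 0.212 [ 0.513  -0.0924  0.212 ]
  TRI [ 0.5169 -0.0847  0.2096] [np.float64(0.002281154766493671), np.float64(0.002281154766493652)]
```

View pics/s3z.png

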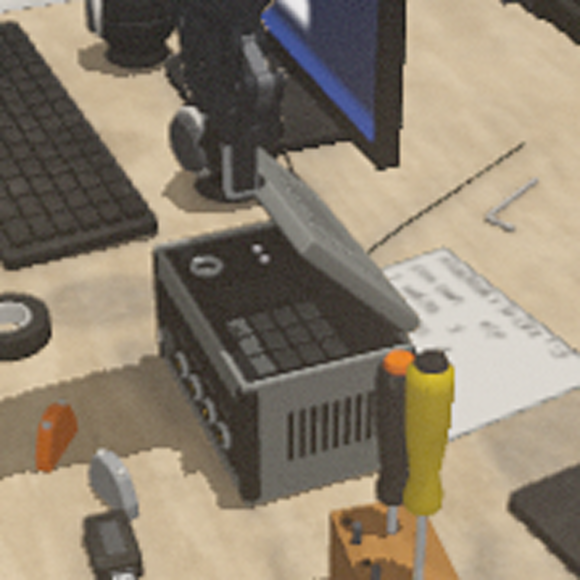

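{"name": "step_arm", "arguments": {
  "increments": [
    [0.0055,0,0.0048,0,0,0,1],
    [0.0116,0,0.0091,0,0,0,1],
    [0.0175,0,0.0132,0,0,0,1],
    [0.0241,0,0.0169,0,0,0,1],
    [0.0305,-0.0005,0.0204,0,0,0,1],
    [0.0374,-0.0005,0.0235,0,0,0,1],
    [0.044,-0.001,0.0262,0,0,0,1],
    [0.0512,-0.001,0.0285,0,0,0,1],
    [0.058,-0.0015,0.0306,0,0,0,1],
    [0.0656,-0.0015,0.0322,0,0,0,1]
  ]
}}

```text
t: 7.18
eef_pos: [0.5745, -0.0922, 0.2269]
tool_rot: [-0.003, 0.009, 1.0, -0.0]
contact_force: [-5.0, -3.4, -5.4]
gripper_width: 0.342
```

{"name": "step_arm", "arguments": {
  "increments": [
    [0.0075,0,0.0014,0,0,0,1],
    [0.0146,0,0.0021,0,0,0,1],
    [0.022,-0.0005,0.0026,0,0,0,1],
    [0.0293,-0.0005,0.0026,0,0,0,1],
    [0.037,-0.001,0.0023,0,0,0,1],
    [0.044,-0.001,0.0016,0,0,0,1],
    [0.0515,-0.001,0.0004,0,0,0,1],
    [0.0586,-0.0015,-0.0009,0,0,0,1],
    [0.0606,-0.0015,-0.0014,0,0,0,1],
    [0.0606,-0.0015,-0.0014,0,0,0,1]
  ]
}}

```text
t: 8.02
eef_pos: [0.6367, -0.0933, 0.226]
tool_rot: [-0.001, 0.009, 1.0, 0.0]
contact_force: [-2.3, -2.4, -3.5]
gripper_width: 0.342
```

```bash
python3 - <<'E'
from look import *
look("4",dict(display_tab=.246,display_hinge=.1065,reset_hole=.103))
a=cv2.imread("pics/side4.png");cv2.imwrite("pics/s4z.png",cv2.resize(a[120:300,220:400],(580,580),interpolation=cv2.INTER_CUBIC))
E
```

```text
t 8.02 tcp [ 0.6367 -0.0933  0.226 ] [-0.0015  0.0087  1.      0.0002] F [-2.2702 -2.4098 -3.4666] w 0.342
display_tab scene 0.79 [253.9 192.7] atz 0.246 [ 0.6323 -0.0875  0.246 ]
display_tab side 0.67 [342.4 147.3] atz 0.246 [ 0.6175 -0.1076  0.246 ]
display_tab wrist 0.68 [318.4 307.7] atz 0.246 [ 0.6292 -0.094   0.246 ]
  TRI [ 0.6302 -0.0912  0.2415] [np.float64(0.006006590276801772), np.float64(0.006263207838514329), np.float64(0.0031160722188533683)]
display_hinge scene 0.94 [265.7 251.2] atz 0.1065 [ 0.6055 -0.0941  0.1065]
display_hinge side 0.89 [330.  201.4] atz 0.1065 [ 0.6038 -0.0861  0.1065]
display_hinge wrist 0.87 [320.3 190.2] atz 0.1065 [ 0.6032 -0.0932  0.1065]
  TRI [ 0.6017 -0.0923  0.1099] [np.float64(0.0008706437306873349), np.float64(0.001110301262883751), np.float64(0.0013189953482253814)]
reset_hole scene 0.73 [264.  278.7] atz 0.103 [ 0.5067 -0.0392  0.103 ]
reset_hole side 0.62 [281.9 202.4] atz 0.103 [ 0.5057 -0.0419  0.103 ]
reset_hole wrist 0.72 [396.3  59.1] atz 0.103 [ 0.5127 -0.0382  0.103 ]
  TRI [ 0.5095 -0.0387  0.1006] [np.float64(0.0017842033594095443), np.float64(0.002514479644390886), np.float64(0.002935175015345179)]
```

View pics/s4z.png

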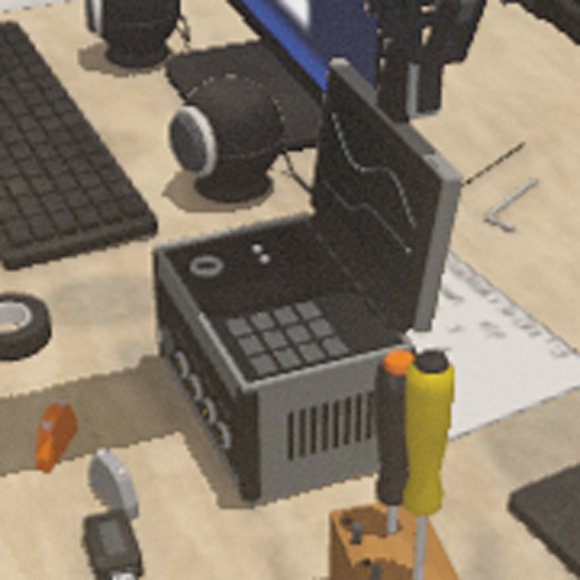

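View pics/scene4.png

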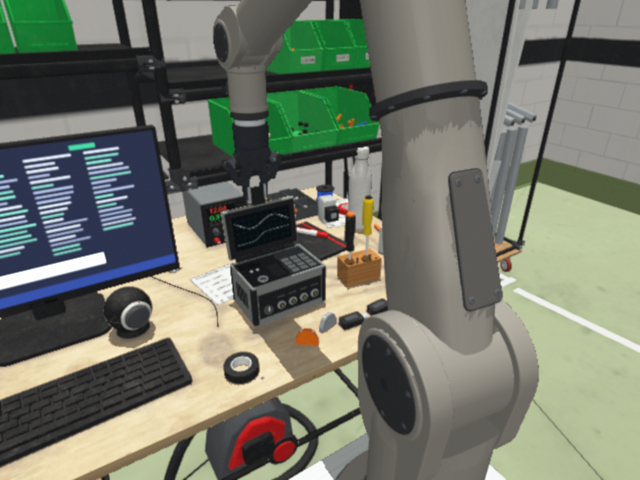

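```bash
cat > ov.py <<'E'
from look import *
H=np.array([.603,-.0925,.1065]);YAW=np.radians(-1)
ex=np.array([np.cos(YAW),np.sin(YAW),0]);ey=np.array([-np.sin(YAW),np.cos(YAW),0]);ez=np.array([0,0,1.])
def pt(s,y,n,a): 
    a=np.radians(a);return H+s*(-np.cos(a)*ex+np.sin(a)*ez)+n*(np.sin(a)*ex+np.cos(a)*ez)+y*ey
def overlay(c,box,angs,fn,size=(760,590)):
    x0,y0,x1,y1=box;im=cv2.resize(c["color"][y0:y1,x0:x1,::-1],size,interpolation=cv2.INTER_CUBIC)
    sx=size[0]/(x1-x0);sy=size[1]/(y1-y0)
    cols=[(0,255,0),(0,0,255),(255,255,0)]
    for a,col in zip(angs,cols):
        for n in (0,.014):
            P=[pt(.117,.088,n,a),pt(.117,-.088,n,a),pt(.005,-.088,n,a),pt(.005,.088,n,a)]
            P=[((proj(c,p)+.5-[x0,y0])*[sx,sy]).astype(int) for p in P]
            cv2.polylines(im,[np.array(P)],True,col,1)
    cv2.imwrite(fn,im)
E
python3 - <<'E'
from ov import *
s=bot.read_camera("side");c=bot.read_camera("scene")
overlay(s,(290,110,400,195),[95,100,105],"pics/ov_s.png");overlay(c,(200,170,330,270),[95,100,105],"pics/ov_c.png")
E
```

```text
(no output)
```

View pics/ov_s.png

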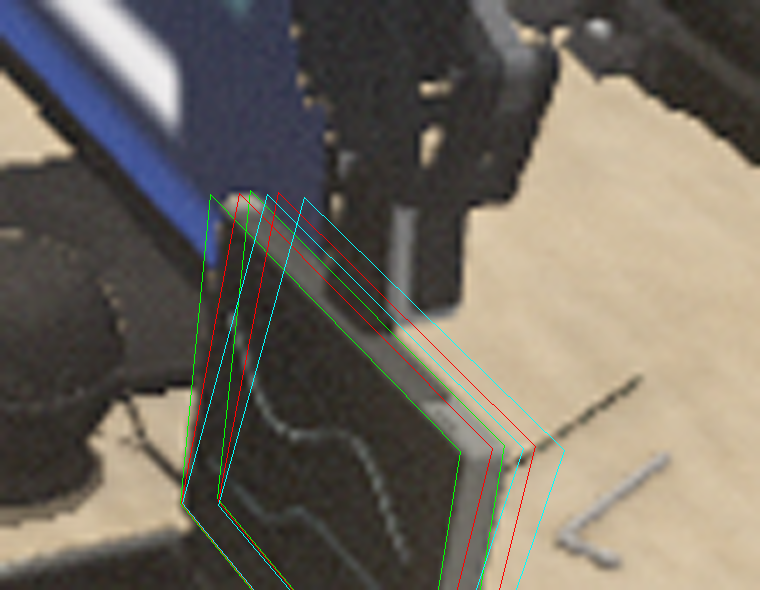

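View pics/ov_c.png

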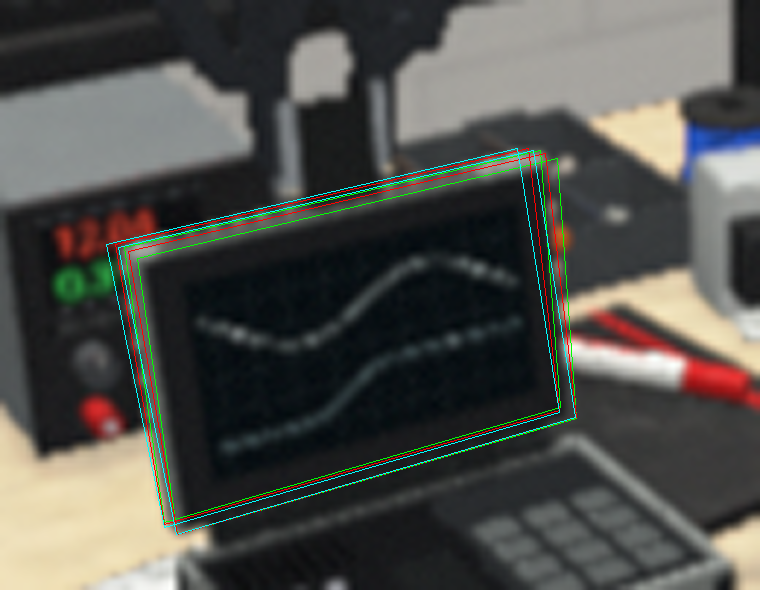

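```bash
python3 - <<'E'
from h import *
a=cv2.imread("pics/side4.png");cv2.imwrite("pics/s4a.png",cv2.resize(a[125:225,260:385],(800,640)[:2],interpolation=cv2.INTER_CUBIC)[:600])
b=cv2.imread("pics/scene4.png");cv2.imwrite("pics/c4a.png",cv2.resize(b[190:330,215:335],(514,600),interpolation=cv2.INTER_CUBIC))
E
```

```text
(no output)
```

View pics/s4a.png

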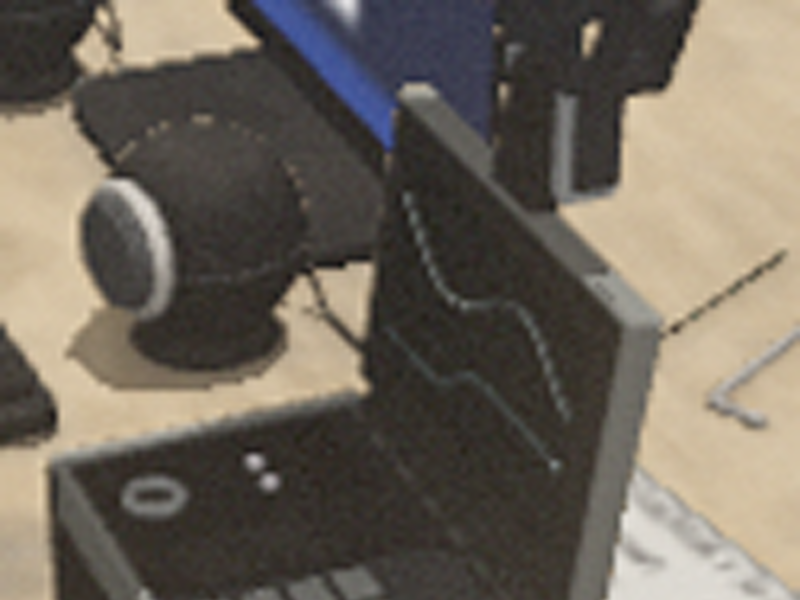

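View pics/c4a.png

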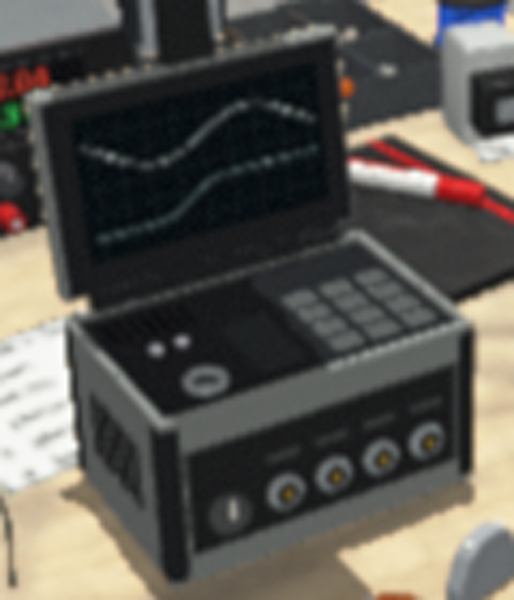

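View pics/wrist4.png

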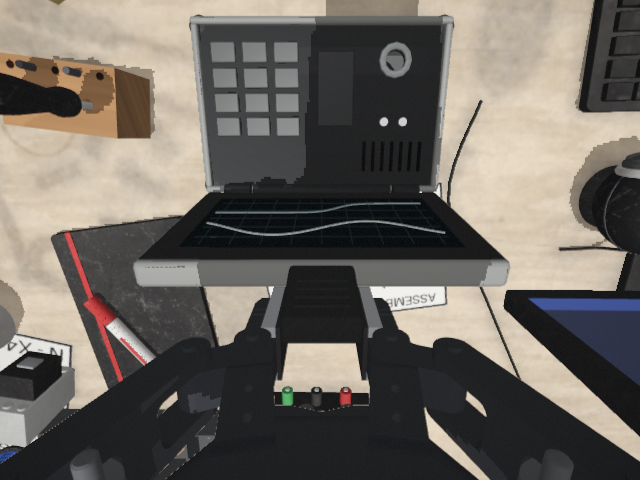

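```bash
cat > fit.py <<'E'
from h import *
from scipy.optimize import least_squares
from scipy.spatial.transform import Rotation as R
np.set_printoptions(precision=4,suppress=True)
def fit(cs,obs,extra=True):
    # obs: list (cam, kind, pt, uv): kind 'c' recorder frame pts; 'd' display (s,y,n)
    names=list(cs)
    def world(p,kind,x):
        cx,cy,yw,a=x[:4]
        if kind=='d':
            s,y,n=p;q=np.array([.06-s*np.cos(a)+n*np.sin(a),y,.1065+s*np.sin(a)+n*np.cos(a)])
        else:q=np.array(p,float)
        if kind=='h': q=np.array([x[-2],x[-1],.103])
        c,s_=np.cos(yw),np.sin(yw)
        return np.array([cx+c*q[0]-s_*q[1],cy+s_*q[0]+c*q[1],q[2]])
    def res(x):
        out=[]
        for cam,kind,p,uv in obs:
            c=dict(cs[cam]);i=names.index(cam);e=x[4+6*i:10+6*i]
            E=np.array(c["extrinsics"]).copy();E[:3,3]+=e[:3];E[:3,:3]=E[:3,:3]@R.from_rotvec(e[3:]).as_matrix()
            c["extrinsics"]=E
            out+=list((proj(c,world(p,kind,x))+.0-np.array(uv))/1.0)
        for i in range(len(names)):
            e=x[4+6*i:10+6*i];out+=list(e[:3]/.0015)+list(e[3:]/.002)
        return out
    x0=[.543,-.0915,-.017,1.7]+[0]*(6*len(names))+[-.035,.05]
    r=least_squares(res,x0,loss='soft_l1')
    J=r.jac;cov=np.linalg.pinv(J.T@J)
    print("centre",r.x[:2],"yaw",np.degrees(r.x[2]),"ANGLE",np.degrees(r.x[3]),"+-",np.degrees(np.sqrt(cov[3,3])),"hole",world((0,0,0),'h',r.x))
    for i,n in enumerate(names): print(n,"dt mm",r.x[4+6*i:7+6*i]*1e3,"rot deg",np.degrees(r.x[7+6*i:10+6*i]))
    f=np.array(res(r.x))[:2*len(obs)].reshape(-1,2)
    for o,e in zip(obs,f): print(o[0],o[1],o[2],e.round(1))
    return r.x
E
python3 - <<'E'
from fit import *
cs={n:bot.read_camera(n) for n in ["scene","side","wrist"]}
S=lambda u,v:(260+u/6.4,125+v/6.4); C=lambda u,v:(215+u/4.283,190+v/4.286)
obs=[("wrist",'c',(-.06,-.09,.104),(190,17)),("wrist",'c',(-.06,.09,.104),(453,17)),
("wrist",'d',(.117,-.088,0),(134,262)),("wrist",'d',(.117,.088,0),(508,261)),("wrist",'d',(.117,-.088,.014),(137,286)),("wrist",'d',(.117,.088,.014),(507,284)),
("wrist",'h',0,(395.5,60)),
("side",'d',(.117,-.088,0),S(622,325)),("side",'d',(.117,-.088,.014),S(660,320)),("side",'d',(.117,.088,0),S(400,93)),("side",'d',(.117,.088,.014),S(436,90)),("side",'c',(-.06,.09,.104),S(51,460)),("side",'h',0,S(154,496)),
("scene",'d',(.117,.088,0),C(45,98)),("scene",'d',(.117,-.088,0),C(337,36)),("scene",'c',(-.06,.09,.104),C(165,428)),("scene",'c',(-.06,-.09,.104),C(472,325)),("scene",'c',(-.06,.09,0),C(178,580)),("scene",'c',(-.06,-.09,0),C(468,475)),("scene",'h',0,C(206,380))]
fit(cs,obs)
E
```

```text
centre [ 0.5452 -0.0919] yaw -0.9394543580615642 ANGLE 96.38482704012652 +- 0.4431435034758507 hole [ 0.5124 -0.0388  0.103 ]
scene dt mm [0.0093 0.5919 0.9133] rot deg [ 0.0508  0.0379 -0.0043]
side dt mm [0.3822 0.0154 0.9859] rot deg [ 0.1454 -0.0103  0.0008]
wrist dt mm [-0.3924 -0.6112  2.5557] rot deg [-0.0001  0.006  -0.0045]
wrist c (-0.06, -0.09, 0.104) [-0.3  0.3]
wrist c (-0.06, 0.09, 0.104) [ 0.1 -0.1]
wrist d (0.117, -0.088, 0) [-1.9 -1.5]
wrist d (0.117, 0.088, 0) [ 3.2 -0.8]
wrist d (0.117, -0.088, 0.014) [1.5 0.6]
wrist d (0.117, 0.088, 0.014) [-2.2  2.3]
wrist h 0 [ 0.1 -0. ]
side d (0.117, -0.088, 0) [1.2 0.1]
side d (0.117, -0.088, 0.014) [1.5 0.2]
side d (0.117, 0.088, 0) [-0.7 -0.5]
side d (0.117, 0.088, 0.014) [-0.6 -0.5]
side c (-0.06, 0.09, 0.104) [-0.4 -0.5]
side h 0 [-0.1  0.1]
scene d (0.117, 0.088, 0) [-2.5  0.4]
scene d (0.117, -0.088, 0) [ 0.8 -1.9]
scene c (-0.06, 0.09, 0.104) [-1.3 -0.8]
scene c (-0.06, -0.09, 0.104) [ 0.7 -1.2]
scene c (-0.06, 0.09, 0) [-0.8  3.7]
scene c (-0.06, -0.09, 0) [1.4 1.6]
scene h 0 [ 0.1 -0.5]
```

{"name": "step_arm", "arguments": {
  "increments": [
    [0.004,0,-0.0005,0,0,0,1],
    [0.007,0,-0.0015,0,0,0,1],
    [0.007,0,-0.0015,0,0,0,1]
  ]
}}

```text
t: 9.12
eef_pos: [0.6439, -0.0934, 0.2243]
tool_rot: [-0.001, 0.009, 1.0, 0.0]
contact_force: [-4.0, -2.6, -8.6]
gripper_width: 0.338
```

{"name": "step_arm", "arguments": {
  "increments": [
    [0,0,0,0,0,0,0],
    [0,0,0,0,0,0,-0.2],
    [0,0,0,0,0,0,-0.2],
    [0,0,0.02,0,0,0,-0.2],
    [0,0,0.045,0,0,0,-0.2],
    [0,0,0.07,0,0,0,-0.2],
    [-0.02,0,0.09,0,0,0,-0.2],
    [-0.04,0,0.1,0,0,0,-0.2],
    [-0.06,0,0.1,0,0,0,-0.2],
    [-0.06,0,0.1,0,0,0,-0.2]
  ]
}}

```text
t: 9.95
eef_pos: [0.5838, -0.0935, 0.3283]
tool_rot: [0.002, 0.009, 1.0, -0.0]
contact_force: [0.1, -0.7, -0.4]
gripper_width: 0.599
```

```bash
python3 - <<'E'
from look import *
look("5",dict(display_tab=.246,display_hinge=.1065,reset_hole=.103,long_driver_grip=.189,short_driver_grip=.151,stand_top=.06))
a=cv2.imread("pics/side5.png");cv2.imwrite("pics/s5a.png",cv2.resize(a[125:225,260:385],(800,640)[:2],interpolation=cv2.INTER_CUBIC)[:600])
b=cv2.imread("pics/scene5.png");cv2.imwrite("pics/c5a.png",cv2.resize(b[190:330,215:335],(514,600),interpolation=cv2.INTER_CUBIC))
E
```

```text
t 9.95 tcp [ 0.5838 -0.0935  0.3283] [ 0.0024  0.0089  1.     -0.0003] F [ 0.1082 -0.7023 -0.4352] w 0.599
display_tab scene 0.95 [250.4 193.7] atz 0.246 [ 0.6314 -0.0784  0.246 ]
display_tab side 0.74 [348.3 145.8] atz 0.246 [ 0.6314 -0.1064  0.246 ]
  TRI [ 0.6441 -0.0853  0.2372] [np.float64(0.0031276079307391872), np.float64(0.003127607930739297)]
display_hinge side 0.7 [330.2 203.4] atz 0.1065 [ 0.6007 -0.0936  0.1065]
display_hinge wrist 0.28 [109.7 163.7] atz 0.1065 [ 0.5372 -0.3124  0.1065]
reset_hole scene 0.81 [264.1 276.9] atz 0.103 [ 0.5128 -0.0426  0.103 ]
reset_hole side 0.73 [284.3 201.1] atz 0.103 [ 0.5125 -0.0391  0.103 ]
reset_hole wrist 0.78 [375.8 134.5] atz 0.103 [ 0.513  -0.0358  0.103 ]
  TRI [ 0.5121 -0.0392  0.1041] [np.float64(0.002832123277477898), np.float64(0.0008270260137372107), np.float64(0.003278930587999423)]
long_driver_grip scene 0.89 [372.6 207.6] atz 0.189 [ 0.5212 -0.3418  0.189 ]
long_driver_grip side 0.97 [355.5 248.3] atz 0.189 [ 0.5258 -0.3438  0.189 ]
long_driver_grip wrist 0.86 [ 22.9 161.1] atz 0.189 [ 0.5281 -0.3315  0.189 ]
  TRI [ 0.527  -0.3409  0.185 ] [np.float64(0.004973948054261994), np.float64(0.0012627013209291858), np.float64(0.0048195815890045395)]
short_driver_grip scene 0.63 [349.8 225.1] atz 0.151 [ 0.5364 -0.2867  0.151 ]
short_driver_grip side 0.9 [342.5 244.1] atz 0.151 [ 0.534  -0.2832  0.151 ]
short_driver_grip wrist 0.63 [108.4 163.4] atz 0.151 [ 0.5338 -0.2864  0.151 ]
  TRI [ 0.5334 -0.2849  0.1527] [np.float64(0.0003456245742337421), np.float64(0.0004579347989086415), np.float64(0.000465544873595654)]
stand_top scene 0.85 [358.9 259.9] atz 0.06 [ 0.5145 -0.3019  0.06  ]
stand_top side 0.82 [345.3 289.2] atz 0.06 [ 0.5318 -0.3076  0.06  ]
stand_top wrist 0.59 [130.4 152.8] atz 0.06 [ 0.5286 -0.314   0.06  ]
  TRI [ 0.5282 -0.3111  0.0577] [np.float64(0.006467379806449792), np.float64(0.005273030034395003), np.float64(0.003715226592968563)]
```

View pics/s5a.png

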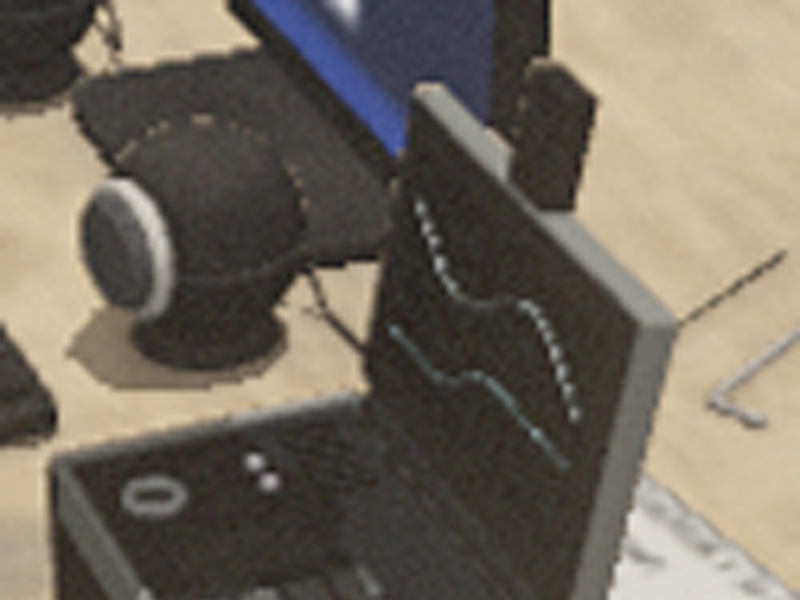

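View pics/wrist5.png

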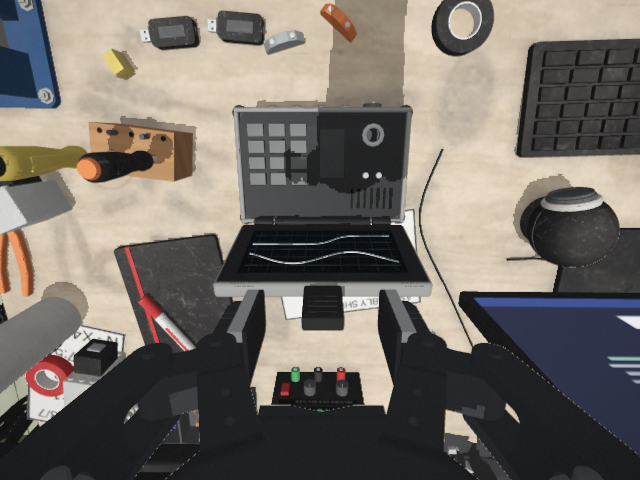

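```bash
cp pics/wrist5.png /tmp/; python3 - <<'E'
from h import *
a=cv2.imread("pics/wrist5.png");cv2.imwrite("pics/w5a.png",cv2.resize(a[90:310,195:445],(680,598),interpolation=cv2.INTER_CUBIC))
E
```

```text
(no output)
```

View pics/w5a.png

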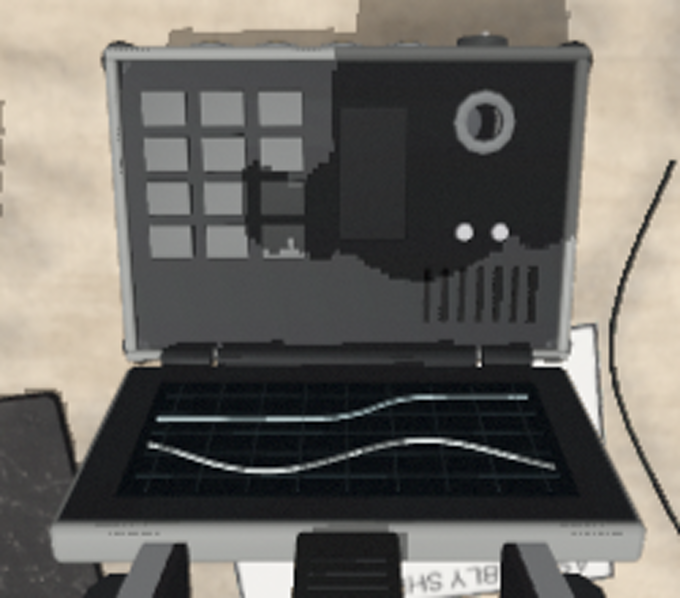

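View pics/c5a.png

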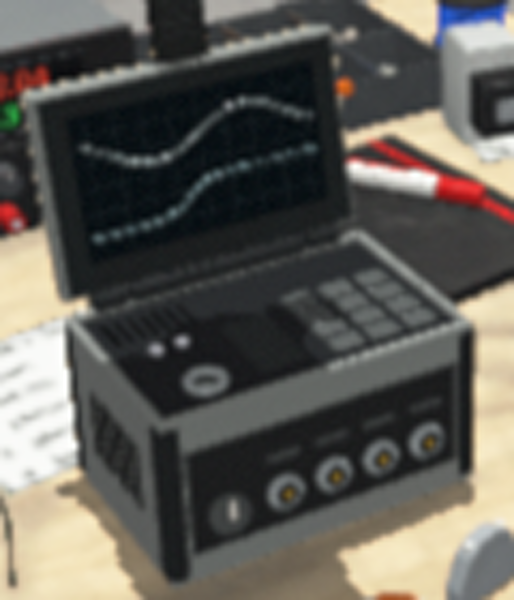

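```bash
python3 - <<'E'
from fit import *
cs={n:bot.read_camera(n) for n in ["scene","side","wrist"]}
S=lambda u,v:(260+u/6.4,125+v/6.4); C=lambda u,v:(215+u/4.283,190+v/4.286); W=lambda u,v:(195+u/2.72,90+v/2.718)
obs=[("wrist",'c',(-.06,-.09,.104),W(104,52)),("wrist",'c',(-.06,.09,.104),W(592,48)),("wrist",'c',(.06,-.09,.104),W(124,363)),("wrist",'c',(.06,.09,.104),W(572,360)),
("wrist",'d',(.117,-.088,0),W(54,528)),("wrist",'d',(.117,.088,0),W(644,525)),("wrist",'d',(.117,-.088,.014),W(54,560)),("wrist",'d',(.117,.088,.014),W(644,557)),
("wrist",'h',0,W(485,122)),
("side",'d',(.117,-.088,0),S(638,325)),("side",'d',(.117,-.088,.014),S(676,320)),("side",'d',(.117,.088,0),S(413,90)),("side",'d',(.117,.088,.014),S(447,87)),("side",'c',(-.06,.09,.104),S(51,460)),("side",'h',0,S(154,496)),
("scene",'d',(.117,.088,0),C(37,98)),("scene",'d',(.117,-.088,0),C(332,33)),("scene",'c',(-.06,.09,.104),C(165,428)),("scene",'c',(-.06,-.09,.104),C(472,325)),("scene",'c',(-.06,.09,0),C(178,580)),("scene",'c',(-.06,-.09,0),C(468,475)),("scene",'h',0,C(206,380))]
fit(cs,obs)
for n in ["wrist","side","scene"]:
  print("ONLY",n); import io,contextlib
  f=io.StringIO()
  with contextlib.redirect_stdout(f): fit({n:cs[n]},[o for o in obs if o[0]==n])
  print(f.getvalue().split("\n")[0])
E
```

```text
centre [ 0.5447 -0.0919] yaw -0.7928842717045774 ANGLE 98.9286350813316 +- 0.5611404429574423 hole [ 0.5117 -0.039   0.103 ]
scene dt mm [-0.059   0.4693  0.9521] rot deg [ 0.0537  0.0256 -0.0075]
side dt mm [0.2612 0.1215 0.9855] rot deg [0.1243 0.0033 0.0039]
wrist dt mm [-0.2001 -0.6149  3.4409] rot deg [-0.0164  0.0311 -0.0001]
wrist c (-0.06, -0.09, 0.104) [-0.1 -0.9]
wrist c (-0.06, 0.09, 0.104) [-0.6 -0.2]
wrist c (0.06, -0.09, 0.104) [1.1 0.3]
wrist c (0.06, 0.09, 0.104) [-1.3  0.8]
wrist d (0.117, -0.088, 0) [-2.2 -1.4]
wrist d (0.117, 0.088, 0) [ 2.4 -1. ]
wrist d (0.117, -0.088, 0.014) [0.3 1.3]
wrist d (0.117, 0.088, 0.014) [-0.   1.8]
wrist h 0 [0.1 0. ]
side d (0.117, -0.088, 0) [ 1.  -0.3]
side d (0.117, -0.088, 0.014) [1.3 0.1]
side d (0.117, 0.088, 0) [-0.8 -0.3]
side d (0.117, 0.088, 0.014) [-0.4  0. ]
side c (-0.06, 0.09, 0.104) [-0.5 -0.5]
side h 0 [-0.1  0.1]
scene d (0.117, 0.088, 0) [-1.6  0.1]
scene d (0.117, -0.088, 0) [ 0.7 -1.5]
scene c (-0.06, 0.09, 0.104) [-1.2 -0.7]
scene c (-0.06, -0.09, 0.104) [ 0.6 -1.1]
scene c (-0.06, 0.09, 0) [-0.7  3.9]
scene c (-0.06, -0.09, 0) [1.3 1.7]
scene h 0 [ 0.2 -0.3]
ONLY wrist
centre [ 0.5448 -0.0911] yaw -0.7767148521500352 ANGLE 99.16948313802392 +- 0.5878869821242184 hole [ 0.5118 -0.0384  0.103 ]
ONLY side
centre [ 0.5427 -0.0963] yaw -1.8680815736938727 ANGLE 97.96354624780233 +- 1.4890961233777862 hole [ 0.5103 -0.043   0.103 ]
ONLY scene
centre [ 0.548  -0.0938] yaw 0.6340382771998962 ANGLE 95.16642468385453 +- 3.1684028440515615 hole [ 0.5109 -0.0393  0.103 ]
```

{"name": "step_arm", "arguments": {
  "increments": [
    [-0.005,-0.02,0.005,0,0,-7,-1],
    [-0.01,-0.045,0.01,0,0,-14,-1],
    [-0.015,-0.07,0.015,0,0,-21,-1],
    [-0.02,-0.095,0.02,0,0,-28,-1],
    [-0.025,-0.12,0.02,0,0,-35,-1],
    [-0.03,-0.145,0.02,0,0,-42,-1],
    [-0.035,-0.17,0.02,0,0,-49,-1],
    [-0.045,-0.195,0.02,0,0,-56,-1],
    [-0.055,-0.215,0.02,0,0,-63,-1],
    [-0.057,-0.235,0.02,0,0,-70,-1]
  ]
}}

```text
t: 11.98
eef_pos: [0.5261, -0.3304, 0.3456]
tool_rot: [-0.0, 0.584, 0.812, -0.0]
contact_force: [-0.5, -0.7, -0.0]
gripper_width: 0.999
```

{"name": "step_arm", "arguments": {
  "increments": [
    [0,0,0,0,0,-7,-1],
    [0,-0.005,0,0,0,-14,-1],
    [0,-0.01,0,0,0,-19,-1],
    [0,-0.01,0,0,0,-19,-1]
  ]
}}

```text
t: 12.32
eef_pos: [0.5275, -0.3395, 0.3452]
tool_rot: [0.0, 0.709, 0.706, -0.0]
contact_force: [-0.4, 0.4, -0.2]
gripper_width: 1.004
```

```bash
python3 - <<'E'
from look import *
look("6",dict(long_driver_grip=.189,short_driver_grip=.151,stand_top=.06,long_driver_tip=.01))
E
```

```text
t 12.32 tcp [ 0.5275 -0.3395  0.3452] [ 0.0001  0.7087  0.7056 -0.0003] F [-0.4284  0.3704 -0.1719] w 1.004
long_driver_grip scene 0.74 [261.9 277.2] atz 0.189 [0.3913 0.0176 0.189 ]
long_driver_grip side 0.83 [355.2 245.1] atz 0.189 [ 0.5293 -0.336   0.189 ]
long_driver_grip wrist 0.92 [317.5 215. ] atz 0.189 [ 0.5256 -0.3313  0.189 ]
  TRI [ 0.578  -0.218   0.0741] [np.float64(0.1453242625247634), np.float64(0.021389339323492542), np.float64(0.14595774126414765)]
short_driver_grip scene 0.59 [350.7 226.5] atz 0.151 [ 0.5291 -0.284   0.151 ]
short_driver_grip side 0.64 [342.8 246.5] atz 0.151 [ 0.5313 -0.2895  0.151 ]
short_driver_grip wrist 0.75 [325.5 161.7] atz 0.151 [ 0.533  -0.2874  0.151 ]
  TRI [ 0.5329 -0.2872  0.1486] [np.float64(0.00024395916379554906), np.float64(0.00031753815960109544), np.float64(0.0004077134155269443)]
stand_top scene 0.87 [357.  257.5] atz 0.06 [ 0.5265 -0.3052  0.06  ]
stand_top side 0.84 [344.4 293.7] atz 0.06 [ 0.5248 -0.3177  0.06  ]
stand_top wrist 0.9 [321.9 177.8] atz 0.06 [ 0.5299 -0.3134  0.06  ]
  TRI [ 0.5301 -0.312   0.0547] [np.float64(0.00321748831808358), np.float64(0.0024030503358440894), np.float64(0.0020301228344292237)]
long_driver_tip side 0.29 [347.  274.7] atz 0.01 [ 0.5806 -0.2249  0.01  ]
```

View pics/wrist6.png

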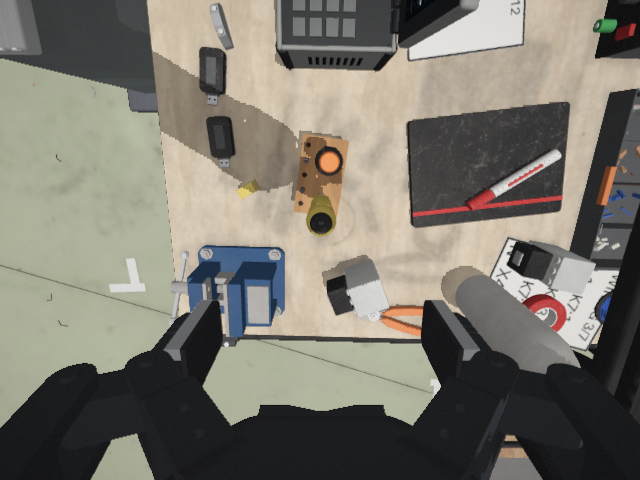

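View pics/side6.png

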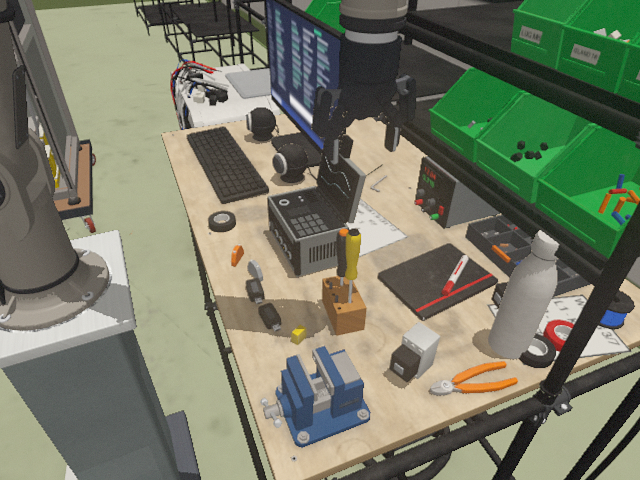

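```bash
python3 - <<'E'
from look import *
c=bot.read_camera("wrist")
a=c["color"][:,:,::-1];cv2.imwrite("pics/w6a.png",cv2.resize(a[120:260,260:380],(514,600),interpolation=cv2.INTER_CUBIC))
for u,v,z in [(321,224,.219),(329,160,.181)]: print(atz(c,[u/640,v/480],z))
E
```

```text
[ 0.5288 -0.3322  0.219 ]
[ 0.5358 -0.284   0.181 ]
```

View pics/w6a.png

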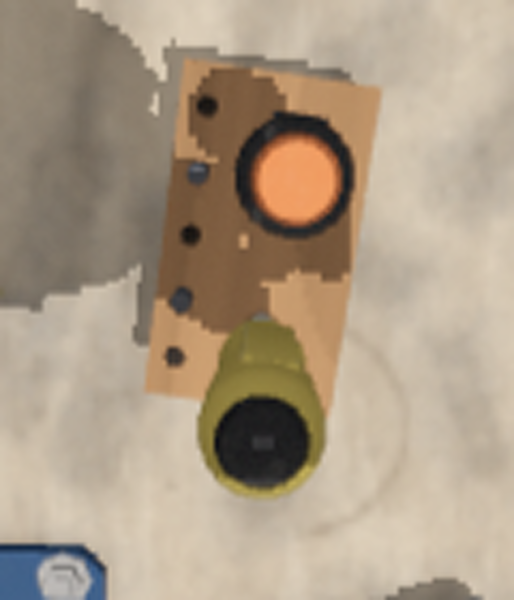

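{"name": "step_arm", "arguments": {
  "increments": [
    [0,0.006,-0.02,0,0,0,-1],
    [0,0.006,-0.045,0,0,0,-1],
    [0,0.006,-0.07,0,0,0,-1],
    [0,0.006,-0.095,0,0,0,-1],
    [0,0.006,-0.12,0,0,0,-1],
    [0,0.006,-0.12,0,0,0,-1]
  ]
}}

```text
t: 13.62
eef_pos: [0.5252, -0.3308, 0.2202]
tool_rot: [-0.004, 0.707, 0.707, -0.001]
contact_force: [-0.9, 1.0, -1.3]
gripper_width: 1.002
```

```bash
python3 - <<'E'
from look import *
cs=look("7",dict(long_driver_grip=.189,short_driver_grip=.151))
E
```

```text
t 13.62 tcp [ 0.5252 -0.3308  0.2202] [-0.0042  0.707   0.7072 -0.0014] F [-0.903   0.9712 -1.3038] w 1.002
long_driver_grip scene 0.68 [368.7 211. ] atz 0.189 [ 0.5108 -0.3215  0.189 ]
long_driver_grip side 0.84 [351.7 244.7] atz 0.189 [ 0.5244 -0.3328  0.189 ]
long_driver_grip wrist 0.67 [320.1 271.5] atz 0.189 [ 0.528  -0.3307  0.189 ]
  TRI [ 0.5259 -0.3316  0.184 ] [np.float64(0.0035029605579406163), np.float64(0.0028648259753436796), np.float64(0.00229107167361393)]
short_driver_grip scene 0.69 [352.1 226.5] atz 0.151 [ 0.5273 -0.2868  0.151 ]
short_driver_grip side 0.91 [341.3 244.8] atz 0.151 [ 0.531  -0.2841  0.151 ]
short_driver_grip wrist 0.73 [330.4 183.2] atz 0.151 [ 0.5344 -0.2862  0.151 ]
  TRI [ 0.5314 -0.2865  0.1508] [np.float64(0.0029663028404543594), np.float64(0.002002646695037343), np.float64(0.0030156760762775365)]
```

View pics/wrist7.png

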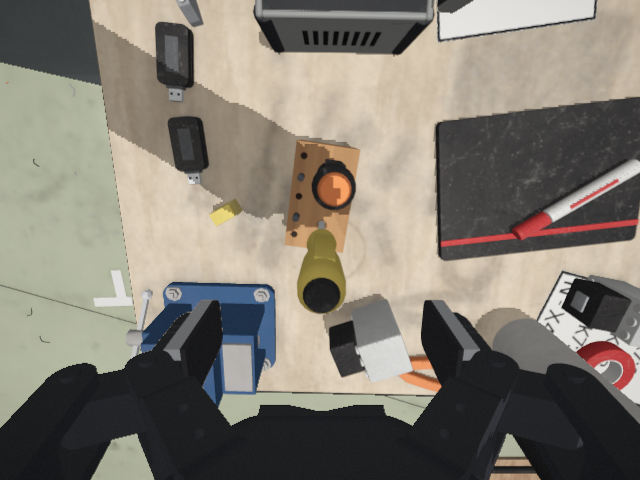

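{"name": "step_arm", "arguments": {
  "increments": [
    [0.001,0.001,-0.018,0,0,0,-1],
    [0.001,0.001,-0.036,0,0,0,-1],
    [0.001,0.001,-0.054,0,0,0,-1],
    [0.001,0.001,-0.054,0,0,0,-1],
    [0.001,0.001,-0.054,0,0,0,-1]
  ]
}}

```text
t: 14.48
eef_pos: [0.5285, -0.3313, 0.1711]
tool_rot: [-0.001, 0.707, 0.707, -0.0]
contact_force: [0.3, -0.4, 0.4]
gripper_width: 1.002
```

```bash
python3 - <<'E'
from look import *
cs=look("8",dict(long_driver_grip=.189,))
E
```

```text
t 14.48 tcp [ 0.5285 -0.3313  0.1711] [-0.0007  0.7071  0.7071 -0.0002] F [ 0.264  -0.4055  0.3806] w 1.002
long_driver_grip scene 0.66 [369.6 210.1] atz 0.189 [ 0.5138 -0.3266  0.189 ]
long_driver_grip side 0.71 [347.5 146.6] atz 0.189 [ 0.6834 -0.008   0.189 ]
  TRI [ 0.503  -0.2729  0.2763] [np.float64(0.07103030299057685), np.float64(0.07103030299057686)]
```

View pics/wrist8.png

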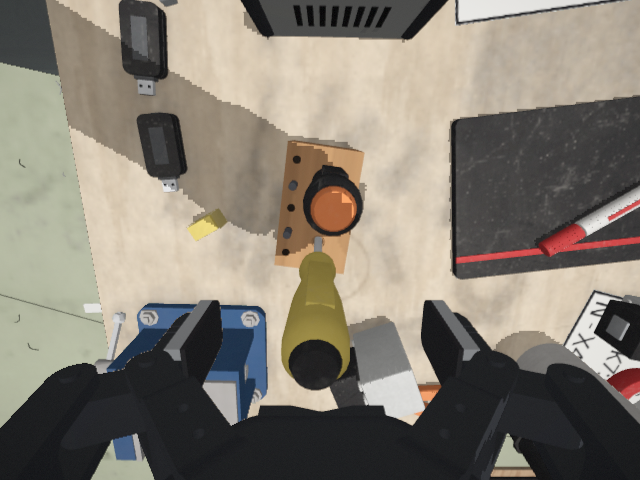

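View pics/side8.png

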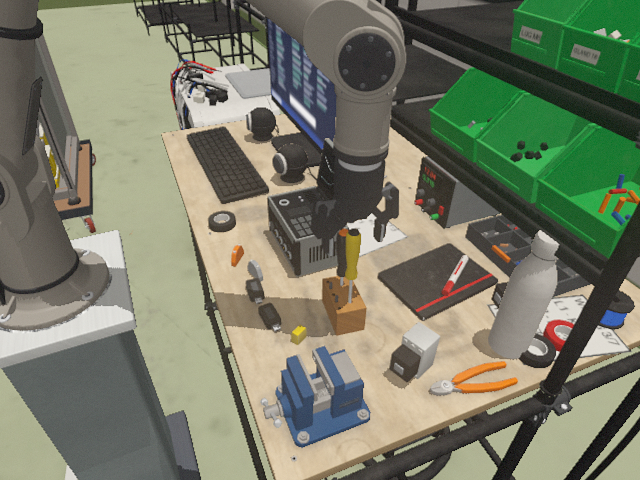

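```bash
python3 - <<'E'
from look import *
c=bot.read_camera("wrist")
for u,v,z in [(316,364,.219)]: print(atz(c,[u/640,v/480],z))
# bottom of handle neck/blade visible
print(atz(c,[318/640,243/480],.06),atz(c,[333/640,208/480],.181))
E
```

```text
[ 0.5285 -0.3294  0.219 ]
[ 0.5282 -0.3374  0.06  ] [ 0.5351 -0.2845  0.181 ]
```

{"name": "step_arm", "arguments": {
  "increments": [
    [0,0,0,0,0,0,0],
    [0,0,0,0,0,0,0.4],
    [0,0,0,0,0,0,1],
    [0,0,0,0,0,0,1],
    [0,0,0,0,0,0,1],
    [0,0,0,0,0,0,1],
    [0,0,0,0,0,0,1],
    [0,0,0,0,0,0,1],
    [0,0,0,0,0,0,1]
  ],
  "force": 70
}}

```text
t: 15.58
eef_pos: [0.5287, -0.3316, 0.1714]
tool_rot: [-0.0, 0.707, 0.707, -0.0]
contact_force: [-1.0, 0.2, 2.4]
gripper_width: 0.274
```

```bash
python3 - <<'E'
from look import *
cs=look("9",dict(long_driver_grip=.189,),["wrist"])
E
```

```text
t 15.58 tcp [ 0.5287 -0.3316  0.1714] [-0.      0.7071  0.7071 -0.0001] F [-1.0231  0.1646  2.407 ] w 0.274
long_driver_grip wrist 0.76 [320.  323.7] atz 0.189 [ 0.5292 -0.3313  0.189 ]
```

View pics/wrist9.png

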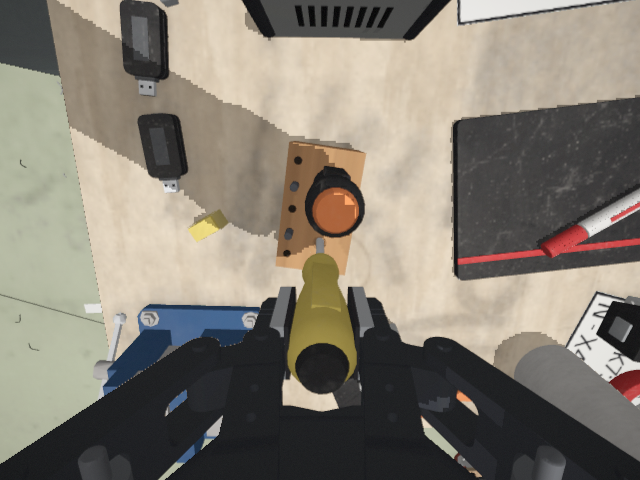

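{"name": "step_arm", "arguments": {
  "increments": [
    [0,0,0.01,0,0,0,1],
    [0,0,0.025,0,0,0,1],
    [0,0,0.04,0,0,0,1],
    [0,0,0.055,0,0,0,1],
    [0,0,0.075,0,0,0,1],
    [0,0,0.095,0,0,0,1],
    [0,0,0.115,0,0,0,1],
    [0,0,0.135,0,0,0,1],
    [0,0,0.135,0,0,0,1],
    [0,0,0.135,0,0,0,1]
  ]
}}

```text
t: 16.52
eef_pos: [0.5294, -0.3317, 0.3076]
tool_rot: [0.001, 0.707, 0.707, 0.001]
contact_force: [0.2, -0.3, -1.8]
gripper_width: 0.272
```

```bash
python3 - <<'E'
from look import *
cs=look("10",dict(long_driver_grip=.324,long_driver_tip=.145,short_driver_grip=.151))
E
```

```text
t 16.52 tcp [ 0.5294 -0.3317  0.3076] [0.0013 0.7071 0.7071 0.0006] F [ 0.2418 -0.276  -1.7718] w 0.272
long_driver_grip scene 0.84 [373.8 155.8] atz 0.324 [ 0.5046 -0.3221  0.324 ]
long_driver_grip side 0.75 [360.8 177.7] atz 0.324 [ 0.525  -0.3445  0.324 ]
long_driver_grip wrist 0.73 [320.4 321.7] atz 0.324 [ 0.5291 -0.3292  0.324 ]
  TRI [ 0.5281 -0.3369  0.3164] [np.float64(0.004034209359917448), np.float64(0.002842527201040256), np.float64(0.0029791404357741294)]
long_driver_tip scene 0.94 [365.8 227.4] atz 0.145 [ 0.5148 -0.3188  0.145 ]
long_driver_tip side 0.77 [352.7 268.7] atz 0.145 [ 0.5231 -0.3442  0.145 ]
long_driver_tip wrist 0.78 [320.9 226.9] atz 0.145 [ 0.5291 -0.336   0.145 ]
  TRI [ 0.5297 -0.3352  0.1352] [np.float64(0.0031946482339634697), np.float64(0.0011436775961916692), np.float64(0.0033478977379742536)]
short_driver_grip scene 0.6 [350.  226.6] atz 0.151 [ 0.5296 -0.2823  0.151 ]
short_driver_grip side 0.94 [344.8 242.6] atz 0.151 [ 0.5397 -0.281   0.151 ]
short_driver_grip wrist 0.84 [321.8 172.5] atz 0.151 [ 0.5299 -0.2862  0.151 ]
  TRI [ 0.5332 -0.2852  0.1521] [np.float64(0.0030442273324094503), np.float64(0.005022578836433476), np.float64(0.0034348959774637465)]
```

View pics/wrist10.png

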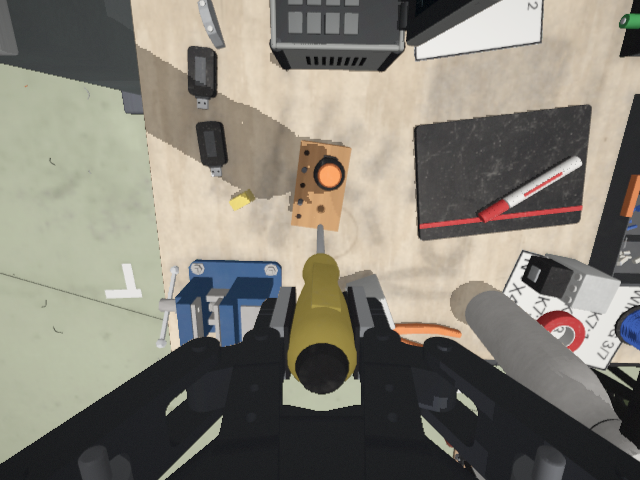

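View pics/side10.png

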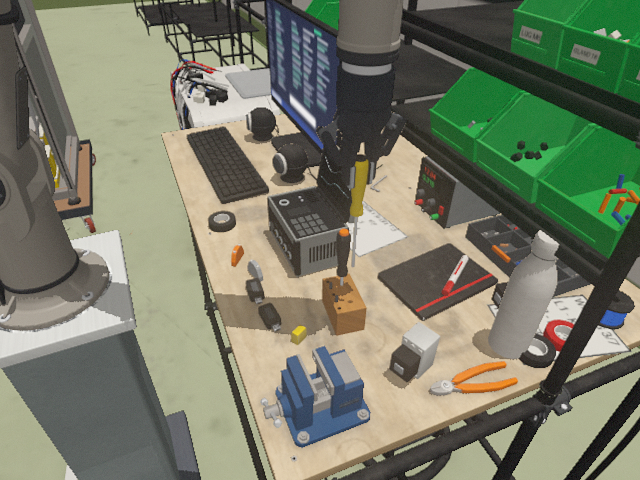

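{"name": "step_arm", "arguments": {
  "increments": [
    [0,0,0.03,0.7,0,0,1],
    [0,0,0.06,1.4,0,0,1],
    [-0.001,0.02,0.075,1.4,0,0,1],
    [-0.002,0.05,0.075,1.4,0,0,1],
    [-0.004,0.085,0.075,1.4,0,0,1],
    [-0.007,0.12,0.075,1.4,0,0,1],
    [-0.009,0.155,0.075,1.4,0,0,1],
    [-0.011,0.19,0.07,1.4,0,0,1],
    [-0.013,0.22,0.055,1.4,0,0,1],
    [-0.015,0.25,0.04,1.4,0,0,1]
  ]
}}

```text
t: 17.95
eef_pos: [0.5139, -0.0797, 0.3468]
tool_rot: [-0.008, 0.707, 0.707, 0.01]
contact_force: [0.7, 0.5, -1.1]
gripper_width: 0.272
```

{"name": "step_arm", "arguments": {
  "increments": [
    [-0.002,0.02,-0.015,0,0,0,1],
    [-0.003,0.035,-0.03,0,0,0,1],
    [-0.003,0.043,-0.045,0,0,0,1],
    [-0.003,0.043,-0.05,0,0,0,1],
    [-0.003,0.043,-0.05,0,0,0,1]
  ]
}}

```text
t: 18.37
eef_pos: [0.5101, -0.0386, 0.2952]
tool_rot: [-0.009, 0.707, 0.707, 0.008]
contact_force: [0.7, -0.6, -0.3]
gripper_width: 0.271
```

```bash
python3 - <<'E'
from look import *
cs=look("11",dict(long_driver_grip=.316,long_driver_tip=.138,reset_hole=.103,short_driver_grip=.151))
a=cv2.imread("pics/wrist11.png");cv2.imwrite("pics/w11a.png",cv2.resize(a[100:340,200:440],(590,590),interpolation=cv2.INTER_CUBIC))
a=cv2.imread("pics/side11.png");cv2.imwrite("pics/s11a.png",cv2.resize(a[120:260,230:390],(680,595),interpolation=cv2.INTER_CUBIC))
a=cv2.imread("pics/scene11.png");cv2.imwrite("pics/c11a.png",cv2.resize(a[160:320,200:360],(590,590),interpolation=cv2.INTER_CUBIC))
E
```

```text
t 18.37 tcp [ 0.5101 -0.0386  0.2952] [-0.0094  0.7068  0.7073  0.0077] F [ 0.7168 -0.5809 -0.3454] w 0.271
long_driver_grip scene 0.69 [258.5 186.9] atz 0.316 [ 0.4928 -0.0352  0.316 ]
long_driver_grip side 0.65 [281.4 111. ] atz 0.316 [ 0.5125 -0.0454  0.316 ]
long_driver_grip wrist 0.58 [319.9 323.4] atz 0.316 [ 0.5116 -0.0387  0.316 ]
  TRI [ 0.5119 -0.0421  0.3113] [np.float64(0.0033529314562598706), np.float64(0.0036279889207250925), np.float64(0.0007178055775908172)]
long_driver_tip scene 0.63 [263.8 268. ] atz 0.138 [ 0.4936 -0.0345  0.138 ]
long_driver_tip side 0.58 [282.8 191. ] atz 0.138 [ 0.506  -0.0508  0.138 ]
long_driver_tip wrist 0.74 [318.3 225. ] atz 0.138 [ 0.5098 -0.0387  0.138 ]
  TRI [ 0.5092 -0.0406  0.1296] [np.float64(0.0018136625877880725), np.float64(0.0015468889795024912), np.float64(0.0005578553247130855)]
reset_hole scene 0.81 [263.3 278. ] atz 0.103 [ 0.5098 -0.0392  0.103 ]
reset_hole side 0.71 [282.6 202.4] atz 0.103 [ 0.5072 -0.0425  0.103 ]
reset_hole wrist 0.63 [325.3 216.3] atz 0.103 [ 0.5167 -0.0378  0.103 ]
  TRI [ 0.5126 -0.0389  0.1005] [np.float64(0.0016190783919526907), np.float64(0.0040430754030599475), np.float64(0.004103534939428215)]
short_driver_grip scene 0.64 [308.2 341.2] atz 0.151 [0.2394 0.0158 0.151 ]
short_driver_grip side 0.95 [344.  247.5] atz 0.151 [ 0.532 -0.293  0.151]
short_driver_grip wrist 0.52 [340.6 408.7] atz 0.151 [ 0.532  -0.2288  0.151 ]
  TRI [ 0.5296 -0.1989  0.0262] [np.float64(0.14476750489254564), np.float64(0.06619451224826248), np.float64(0.10579809863851469)]
```

View pics/w11a.png

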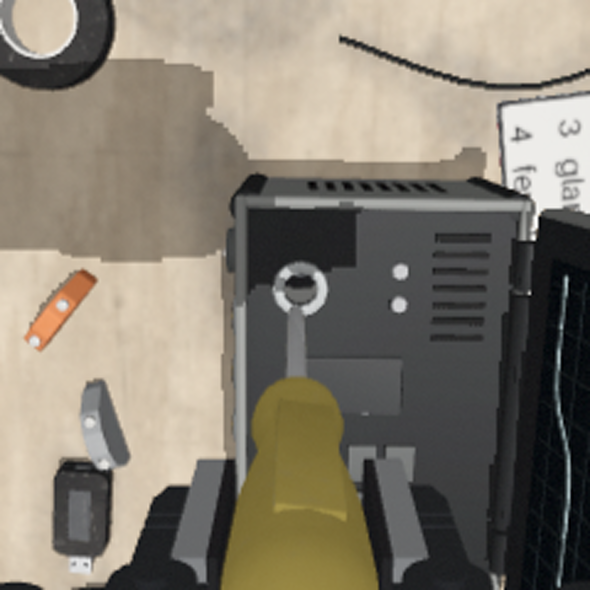

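View pics/s11a.png

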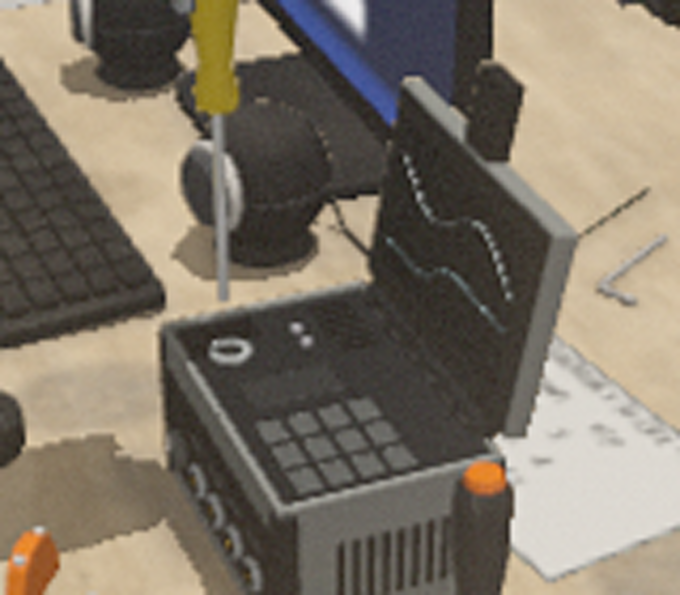

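View pics/c11a.png

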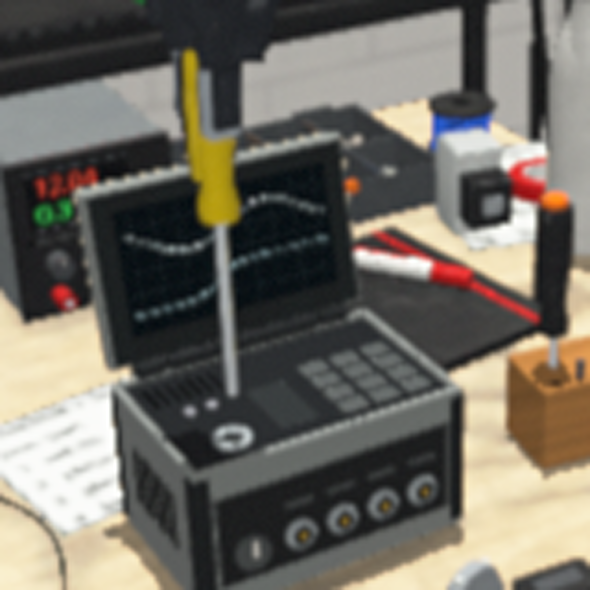

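```bash
python3 - <<'E'
from look import *
c=bot.read_camera("wrist");o=bot.get_obs();print(o["eef_pos"],o["tool_rot"])
L=lambda u,v,z:atz(c,[(200+u/2.458)/640,(100+v/2.458)/480],z)
print("hole",L(300.5,288.5,.103),"tip",L(297,306,.134))
# side: line through; scene
s=bot.read_camera("side");sc=bot.read_camera("scene")
S=lambda u,v,z:atz(s,[(230+u/4.25)/640,(120+v/4.25)/480],z);C=lambda u,v,z:atz(sc,[(200+u/3.6875)/640,(160+v/3.6875)/480],z)
print("side hole",S(231,350,.103),"tip",S(224,297,.134)); print("scene hole",C(233,437,.103),"tip",C(234,393,.134))
q=lambda c,u,v:ray(c,[u/640,v/480])
print("tip tri",tri([q(c,200+297/2.458,100+306/2.458),q(s,230+224/4.25,120+297/4.25),q(sc,200+234/3.6875,160+393/3.6875)]))
print("hole tri",tri([q(c,200+300.5/2.458,100+288.5/2.458),q(s,230+231/4.25,120+350/4.25),q(sc,200+233/3.6875,160+437/3.6875)]))
E
```

```text
[ 0.5108 -0.0385  0.2963] [-0.0087  0.707   0.7071  0.0086]
hole [ 0.5131 -0.0376  0.103 ] tip [ 0.5116 -0.0378  0.134 ]
side hole [ 0.5108 -0.0438  0.103 ] tip [ 0.5095 -0.0403  0.134 ]
scene hole [ 0.5082 -0.0381  0.103 ] tip [ 0.505  -0.0392  0.134 ]
tip tri (array([ 0.5102, -0.0394,  0.132 ]), [np.float64(0.001755719534545819), np.float64(0.0011493330469630957), np.float64(0.0022100096411246206)])
hole tri (array([ 0.5127, -0.0391,  0.0998]), [np.float64(0.0009559726685650618), np.float64(0.00020176595700270602), np.float64(0.0009245374103440971)])
```

{"name": "step_arm", "arguments": {
  "increments": [
    [0.001,0,-0.01,0,0,0,1],
    [0.0018,0,-0.018,0,0,0,1],
    [0.0018,0,-0.024,0,0,0,1],
    [0.0018,0,-0.024,0,0,0,1]
  ]
}}

```text
t: 19.6
eef_pos: [0.5115, -0.0385, 0.2701]
tool_rot: [-0.01, 0.707, 0.707, 0.007]
contact_force: [-0.2, -0.6, -0.7]
gripper_width: 0.272
```

```bash
python3 - <<'E'
from look import *
cs=look("12",dict(long_driver_tip=.111,reset_hole=.103))
a=cv2.imread("pics/wrist12.png");A=cv2.resize(a[170:250,280:360],(400,400),interpolation=cv2.INTER_CUBIC)
a=cv2.imread("pics/side12.png");B=cv2.resize(a[165:225,255:315],(400,400),interpolation=cv2.INTER_CUBIC)
cv2.imwrite("pics/z12.png",np.hstack([A,B]))
a=cv2.imread("pics/scene12.png");cv2.imwrite("pics/c12.png",cv2.resize(a[240:300,235:295],(400,400),interpolation=cv2.INTER_CUBIC))
E
```

```text
t 19.6 tcp [ 0.5115 -0.0385  0.2701] [-0.0099  0.707   0.7071  0.0073] F [-0.2049 -0.6138 -0.6712] w 0.272
long_driver_tip scene 0.73 [262.9 276.9] atz 0.111 [ 0.5028 -0.0352  0.111 ]
long_driver_tip side 0.92 [283.7 201.3] atz 0.111 [ 0.5069 -0.0508  0.111 ]
long_driver_tip wrist 0.84 [321.5 224.4] atz 0.111 [ 0.5135 -0.0374  0.111 ]
  TRI [ 0.5124 -0.0394  0.1035] [np.float64(0.0007359352713985103), np.float64(0.0014729348058510061), np.float64(0.0011560499527279837)]
reset_hole scene 0.89 [264.2 279.5] atz 0.103 [ 0.5036 -0.0381  0.103 ]
reset_hole side 0.7 [280.3 205.6] atz 0.103 [ 0.498  -0.0524  0.103 ]
reset_hole wrist 0.92 [325.3 221.8] atz 0.103 [ 0.5171 -0.0367  0.103 ]
  TRI [ 0.5103 -0.0395  0.0954] [np.float64(0.0032130976273697905), np.float64(0.007969415107203004), np.float64(0.006949768296152242)]
```

View pics/z12.png

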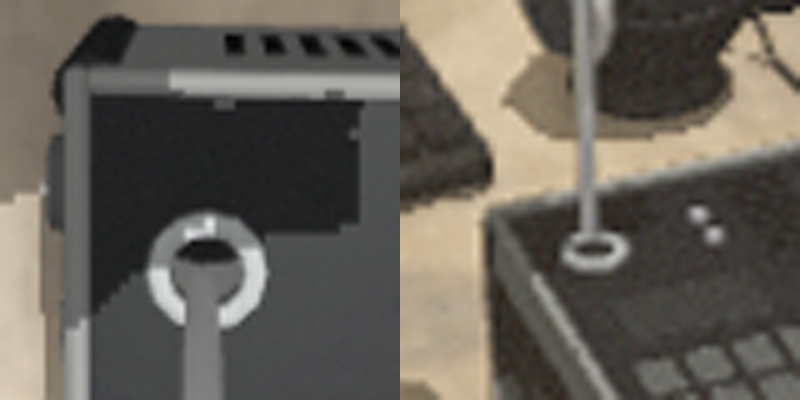

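View pics/c12.png

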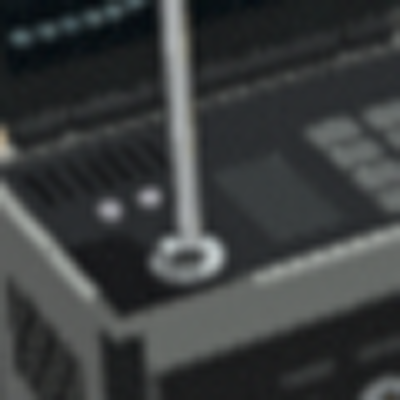

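{"name": "step_arm", "arguments": {
  "increments": [
    [0.001,0,0,0,0,0,1],
    [0.001,0,-0.006,0,0,0,1],
    [0.001,0,-0.012,0,0,0,1],
    [0.001,0,-0.018,0,0,0,1],
    [0.001,0,-0.024,0,0,0,1],
    [0.001,0,-0.03,0,0,0,1]
  ]
}}

```text
t: 20.55
eef_pos: [0.5133, -0.0385, 0.2413]
tool_rot: [-0.009, 0.707, 0.707, 0.008]
contact_force: [-1.0, -0.3, -0.6]
gripper_width: 0.271
```

```bash
python3 - <<'E'
from look import *
cs=look("13",{})
a=cv2.imread("pics/wrist13.png");A=cv2.resize(a[170:250,280:360],(400,400),interpolation=cv2.INTER_CUBIC)
a=cv2.imread("pics/side13.png");B=cv2.resize(a[165:225,255:315],(400,400),interpolation=cv2.INTER_CUBIC)
cv2.imwrite("pics/z13.png",np.hstack([A,B]))
E
```

```text
t 20.55 tcp [ 0.5133 -0.0385  0.2413] [-0.0089  0.7071  0.707   0.0084] F [-0.9742 -0.2915 -0.6257] w 0.271
```

View pics/z13.png

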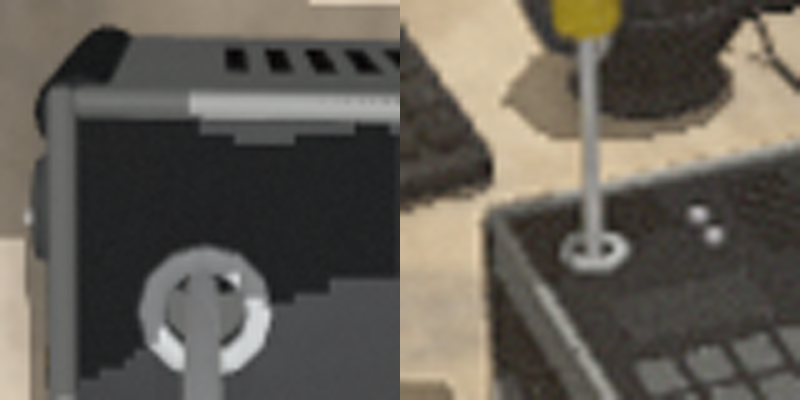

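The blade is in the hole, centred, with no contact force.

{"name": "step_arm", "arguments": {
  "increments": [
    [0,0,-0.008,0,0,0,1],
    [0,0,-0.016,0,0,0,1],
    [0,0,-0.024,0,0,0,1],
    [0,0,-0.032,0,0,0,1],
    [0,0,-0.04,0,0,0,1],
    [0,0,-0.046,0,0,0,1],
    [0,0,-0.048,0,0,0,1],
    [0,0,-0.048,0,0,0,1]
  ]
}}

```text
t: 21.37
eef_pos: [0.5132, -0.0385, 0.1935]
tool_rot: [-0.009, 0.707, 0.707, 0.008]
contact_force: [1.1, 0.2, -1.6]
gripper_width: 0.275
```

{"name": "step_arm", "arguments": {
  "increments": [
    [0,0,-0.002,0,0,0,1],
    [0,0,-0.004,0,0,0,1],
    [0,0,-0.006,0,0,0,1],
    [0,0,-0.006,0,0,0,1]
  ]
}}

```text
t: 21.7
eef_pos: [0.5141, -0.0384, 0.1887]
tool_rot: [-0.008, 0.707, 0.707, 0.009]
contact_force: [0.4, 0.8, 3.7]
gripper_width: 0.276
```

{"name": "step_arm", "arguments": {
  "increments": [
    [0,0,-0.001,0,0,0,1],
    [0,0,-0.002,0,0,0,1],
    [0,0,-0.003,0,0,0,1],
    [0,0,-0.003,0,0,0,1]
  ]
}}

```text
t: 22.03
eef_pos: [0.5141, -0.0385, 0.1857]
tool_rot: [-0.008, 0.707, 0.707, 0.009]
contact_force: [-1.2, 0.2, 6.5]
gripper_width: 0.274
```

{"name": "step_arm", "arguments": {
  "increments": [
    [0,0,-0.001,0,0,0,1],
    [0,0,-0.002,0,0,0,1],
    [0,0,-0.002,0,0,0,1]
  ]
}}

```text
t: 22.28
eef_pos: [0.5149, -0.0384, 0.185]
tool_rot: [-0.008, 0.707, 0.707, 0.01]
contact_force: [-2.2, -0.5, 14.3]
gripper_width: 0.274
```

{"name": "step_arm", "arguments": {
  "increments": [
    [0,0,-0.001,0,0,0,1],
    [0,0,-0.002,0,0,0,1],
    [0,0,-0.002,0,0,0,1]
  ]
}}

```text
t: 22.53
eef_pos: [0.5157, -0.0384, 0.1846]
tool_rot: [-0.007, 0.707, 0.707, 0.01]
contact_force: [-3.8, 0.5, 25.7]
gripper_width: 0.275
```

{"name": "step_arm", "arguments": {
  "increments": [
    [0,0,0.001,0,0,0,1],
    [0,0,0.0015,0,0,0,1],
    [0,0,0.0015,0,0,0,1],
    [0,0,0.0015,0,0,0,1],
    [0,0,0.0015,0,0,0,1],
    [0,0,0.0015,0,0,0,1]
  ]
}}

```text
t: 23.03
eef_pos: [0.515, -0.0384, 0.1849]
tool_rot: [-0.008, 0.707, 0.707, 0.01]
contact_force: [-1.7, 0.0, 16.8]
gripper_width: 0.278
```

```bash
python3 - <<'E'
from look import *
cs=look("14",dict(display_tab=.24,display_hinge=.1065,short_driver_grip=.151))
a=cv2.imread("pics/wrist14.png");A=cv2.resize(a[170:250,280:360],(400,400),interpolation=cv2.INTER_CUBIC)
a=cv2.imread("pics/side14.png");B=cv2.resize(a[165:225,255:315],(400,400),interpolation=cv2.INTER_CUBIC)
cv2.imwrite("pics/z14.png",np.hstack([A,B]))
cv2.imwrite("pics/s14a.png",cv2.resize(a[125:225,260:385],(800,640)[:2],interpolation=cv2.INTER_CUBIC)[:600])
E
```

```text
t 23.03 tcp [ 0.515  -0.0384  0.1849] [-0.0076  0.7071  0.707   0.0099] F [-1.6774  0.0135 16.7865] w 0.278
display_tab side 0.89 [346.9 145.5] atz 0.24 [ 0.6353 -0.0933  0.24  ]
display_hinge scene 0.64 [263.4 254.1] atz 0.1065 [ 0.5961 -0.0833  0.1065]
display_hinge side 0.61 [328.6 205.9] atz 0.1065 [ 0.5932 -0.1012  0.1065]
display_hinge wrist 0.93 [441.2 325.6] atz 0.1065 [ 0.604  -0.0942  0.1065]
  TRI [ 0.6022 -0.091   0.1019] [np.float64(0.0044529100157804655), np.float64(0.004978555343484335), np.float64(0.005594053823775946)]
short_driver_grip scene 0.86 [350.5 228. ] atz 0.151 [ 0.523  -0.2788  0.151 ]
short_driver_grip side 0.67 [345.1 243.4] atz 0.151 [ 0.5391 -0.2833  0.151 ]
short_driver_grip wrist 0.32 [321.2 247.9] atz 0.151 [ 0.5162 -0.0213  0.151 ]
  TRI [ 0.5358 -0.2851  0.1482] [np.float64(0.004652972979505232), np.float64(0.00465297297950525)]
```

View pics/z14.png

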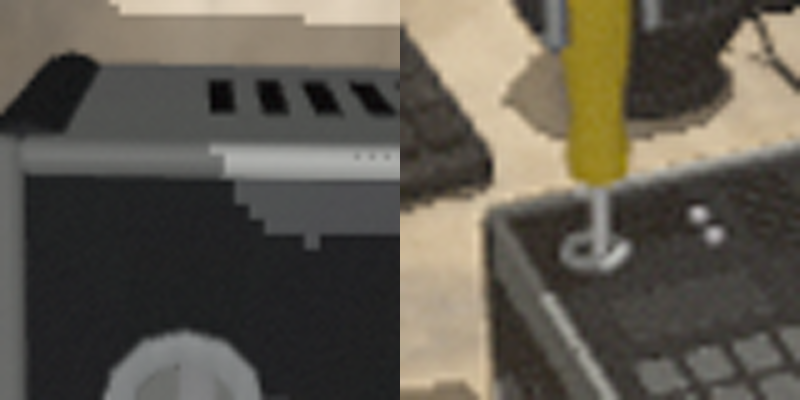

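View pics/s14a.png

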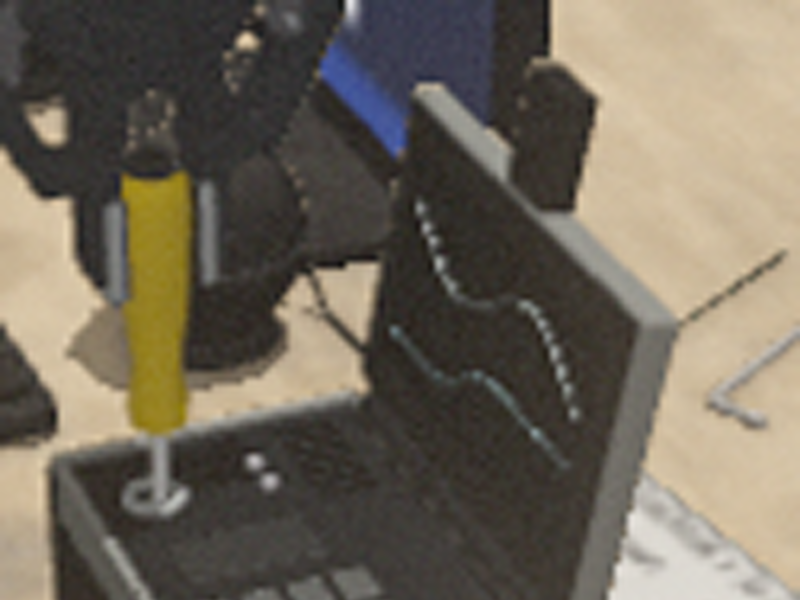

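View pics/wrist14.png

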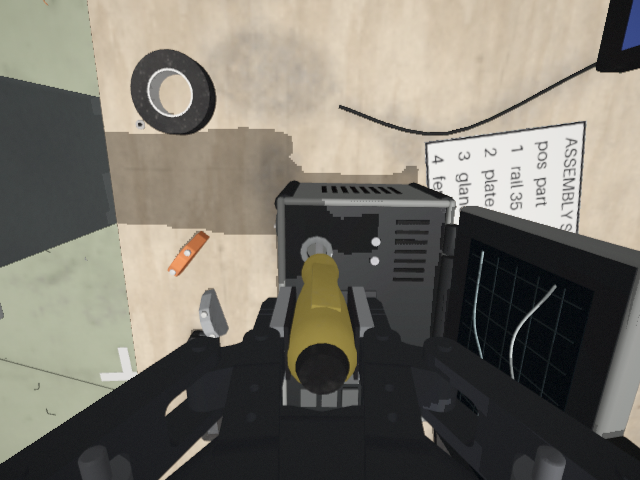

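View pics/scene14.png

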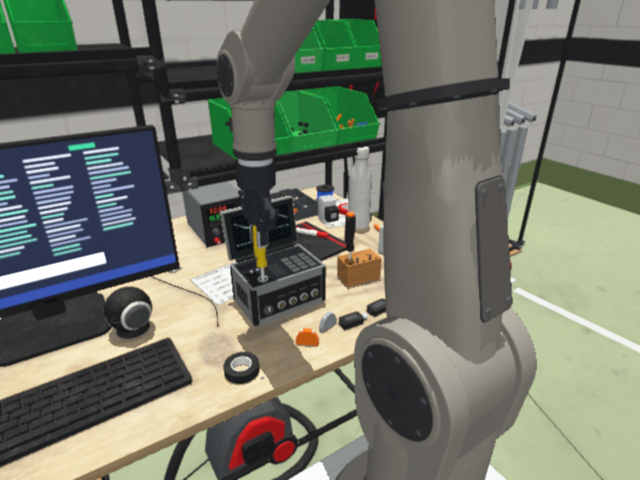

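View pics/side14.png

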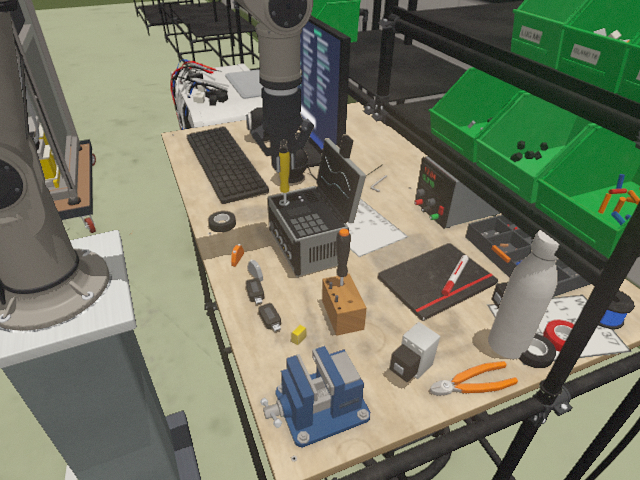

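```bash
python3 - <<'E'
from look import *
o=bot.get_obs();print(o["contact_force"],o["eef_pos"])
for n in ["side","scene"]:
    c=bot.read_camera(n)
    for z in (.103,.130,.135,.139,.229,.235):
        p=proj(c,[.513,-.039,z]);print(n,z,p.round(1),((p-[260,125])*6.4).round(0))
a=cv2.imread("pics/scene14.png");cv2.imwrite("pics/c14.png",cv2.resize(a[215:295,225:305],(580,580),interpolation=cv2.INTER_CUBIC))
E
```

```text
[-2.5823  0.2917 18.0472] [ 0.515  -0.0384  0.185 ]
side 0.103 [284.5 201.1] [157. 487.]
side 0.13 [284.  190.8] [154. 421.]
side 0.135 [284.  188.9] [153. 409.]
side 0.139 [283.9 187.3] [153. 399.]
side 0.229 [282.3 150.1] [143. 161.]
side 0.235 [282.2 147.5] [142. 144.]
scene 0.103 [262.6 277.4] [ 16. 975.]
scene 0.13 [261.8 266.6] [ 11. 906.]
scene 0.135 [261.6 264.5] [ 10. 893.]
scene 0.139 [261.5 262.9] [ 10. 883.]
scene 0.229 [258.6 224.3] [ -9. 636.]
scene 0.235 [258.4 221.6] [-10. 618.]
```

View pics/c14.png

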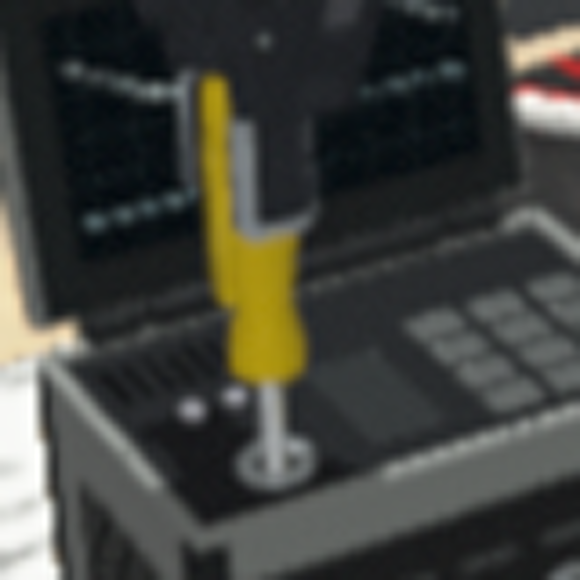

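```bash
python3 - <<'E'
from look import *
o=bot.get_obs();print(o["t"],o["contact_force"],o["gripper_width"])
print(bot.hand_in())
E
```

```text
23.7333 [-2.4642  0.1232 16.7845] 0.2737824680726967
the job is handed in; nothing more can be done
None
```

I raised the display, took the longer (yellow) screwdriver out of the stand and pressed the reset button with it. I handed in after 23.7 s, still gripping the screwdriver and holding the button down.

- **Display:** it stands at about 99° by a fit over all three cameras. The wrist view alone gave 99.2° and the side view 98.0°. The scene view gave 95°, but only to about ±3°. After the press the display looked the same in the side view.
- **Button:** I judge it fully down. The force rose to about 6.5 N over the button's travel, then climbed steeply to 26 N with almost no further movement. I eased it to about 17 N, and it was steady there at hand-in. The handle's lower end sits about 26 to 27 mm above the collar, against 27 mm expected. The height I had predicted for the gripper was about 4 mm lower than where it stopped; I put that down to uncertainty in where the grip sits on the handle.
- **Rest of the bench:** the short screwdriver is still in the stand, and nothing in the last pictures looked moved. I checked the other items only by eye. In the wrist camera, the networks' last fix on the short screwdriver was a low-confidence false hit on the long one; the scene and side cameras agreed it was in place.

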